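Set up the gel caster

TASK

Set up the gel caster: lay the gel tray flat in the pocket of the casting stand, then push the two end dams fully home into the spring clips, one at each end of the tray. With both dams in, seat the combs: the thin comb in the tray's narrow pair of notches and the thick comb in its wide pair, both fully down. Let go of everything and leave the timer, the stain bottle and the flask where they stand.

Things in the scene. Friction and masses are not known exactly. Their poses are not given: they have to be found in the camera images.
- casting_stand: Fixed dark base, 176 (x) x 112 (y) mm, grey corner posts 48 mm high, four steel spring leaves. Origin: centre of the underside, x lengthwise. Tray pocket: central, floor z 12, 1.5 mm play, flared to catch 4 mm; open flanks at |x| < 34 for fingers. Dam slots: centred at x = +56.5 and -56.5, y 0, across x, sill z 16, mouths at z 42 to 48 flared 4 mm; leaves at |y| 29 to 39 outside.
- gel_tray: Milky tray 100 (x) x 60 (y) x 24 mm, 90 g, ends open. Origin: centre of underside. Floor 4 mm; 5 mm walls along x: grasp across both (60 mm) at mid-length. Lies along the stand's x, either way round. Wall-top notches, floors at z 19: narrow pair (12 mm, flared to 20) at x = -21, wide pair (18 mm, flared to 26) at x = +19; a dark strip on the floor under each.
- dam_1: End dam: upright grey plate with black seal cords, 10 (x) x 84 (y) x 36 mm high, 45 g, stands on its long edge, both faces alike. Origin: centre of underside. Grasp across the 10 mm at mid-length. Pressed down into a slot of the stand: the leaves grip it, so it does not drop in by itself; pushing takes about 3 to 8 N until it meets the sill. Either dam fits either end.
- dam_2: The other end dam, like dam_1. (Mind the clear gel tank, 110 mm high, that stands between the left and the right half of the work area: carry things over it.)
- thin_comb: White comb, 11 fine teeth down, standing on two end legs: 80 long (y), back 9 mm thick (x), short 24 mm finger tab in the middle, 40 mm high, 40 g. Origin: centre, underside of the legs. Back from z 16, tab up to z 40; grasp across the 9 mm. Seated, the back lies in the notches, legs (65 mm apart inside, 14 thick) outside the tray walls, origin 3 mm above the tray's. Either way round.
- thick_comb: White comb with 4 broad teeth, like the thin comb but its back and tab are 15 mm thick (x) and the finger tab is 52 mm long; too thick for the narrow notches. Same height, origin, legs (15 mm thick) and seated height; grasp across the 15 mm of the tab. Either way round.
- timer: Bystander: square white timer, 62 x 62 x 16 mm, origin under its centre. Leave alone.
- stain_bottle: Bystander: bottle with a red cap, 55 mm across, 105 mm high, origin under its centre. Leave alone.
- flask: Bystander: conical glass flask, 65 mm across, 98 mm high, origin under its centre. Leave alone.
There are look-alikes about, which are no part of the job. What is shaped like the dam_1 but purple is not meant.

How it is judged:
By the outcome, as a careful person would: the job done as asked, in the order asked, and still so for the second after the job is handed in, with the robot touching nothing.
It also fails if it takes over 139 s, if anything falls off the work surface, if the arm or the gripper's body presses on something with over 40 N, if the wrist force passes 120 N, or if a joint passes its speed limit or range.

ROBOT

A 6-joint arm with a two-finger parallel gripper is mounted at the origin on a cart in front of the work surface, level with it; the furniture and walls round the work are solid. World frame = base frame: x ahead of the robot, y to its left, z up, the work surface at z = 0. Lengths are in mm, angles in degrees, forces in N, time in s.
With the tool pointing down it reaches from about 300 to 850 mm from the base axis. Payload 4.2 kg.
Tool frame: the origin (TCP) lies midway between the tips of the shut fingers; the grasp point (between the pads) lies 19 mm behind it; z points along the fingers, y is the line along which they close (so a half turn about z gives the same grasp; the last joint's range is limited). The gripper opens to 91 mm and grips with 3 to 60 N. Pads are 32 mm wide; open, the fingers measure 118 mm over their backs; the gripper's body (76 mm by 178 mm) begins 60 mm behind the grasp point.
Start: joints at [-64.4, 18.312, 89.639, -0, 72.044, -1.146], TCP at [258.773, -513.497, 213.976] pointing down, gripper open.
Joint ranges: [-177.97, 177.97], [-48.28, 115.42], [12.27, 149.76], [-77.06, 257.06], [2.81, 150.46], [-146.56, 146.56]. Speed limits (degrees/s): [147.25, 147.25, 180, 180, 180, 180].

INTERFACE

Orientations are given as [roll, pitch, yaw] about the fixed x, y, z axes, in that order (R = Rz(yaw) Ry(pitch) Rx(roll)).
In Python, from workcell import env gives the robot as it stands.
- The arm moves only by the shell command python3 -m jog 'ROWS' [FORCE]. ROWS is a JSON object of lists of equal length, an entry for each row: "jaw": the finger opening in mm, from 0 to 91.2; "slide": the shift along the tool's x, y, z in units of 30 mm (1.0 is 30 mm), a list of three; "spin": the turn about the tool's z in units of 8 degrees (1.0 is 8 degrees). In form: {"jaw": [jaw, ...], "slide": [[dx, dy, dz], ...], "spin": [spin, ...]}. A call has 1 to 10 rows; each row shifts and turns the commanded pose from where the row before left it, along the tool's axes as they then stand; what a row does not reach is not made up. A row lasts 1/10 s, in which the tool goes at most 50 mm and 8.59 degrees, less where a joint would pass 70% of its speed; a pose out of reach is approached as far as the arm can. A call is refused whole if a number of a shift passes 1 or a number of a turn 1, either way. A call with a gripper value outside its range is refused whole. The fingers move at their own pace and stop on an object; FORCE is the grip in N (left out, the last holds). Time passes only in rows, so rows that do not move let the fingers close. It gives the time, the measured TCP pose, the force, the opening and the grip force at its end, in the units of the state.
- env.state(): the state, without advancing time (a new reading comes with each control period).
- env.grab_frame(name): name is "scene" or "side" or "wrist"; returns the picture (480x640x3 uint8, red, green, blue); there is no depth.
- env.camera_model(name): a dict with "fx", "fy", "cx", "cy" (pixels), "D" ([k1, k2, p1, p2, k3] as OpenCV has them; the pictures are not rectified), "camera_from_world" (4x4, takes a point from world to camera coordinates). Camera axes: x right, y up, looking along -z (the intrinsics and any distortion apply to the point x, -y, -z); pixel columns grow to the right and rows downward; lengths in mm; the calibration is good to about 2 mm. A picture is of the moment at which its call begins: read the wrist's pose just before it. camera_model takes no time and is no camera call; for the wrist camera it gives the pose at the moment of the call.
- env.job_done(): hands the job in; it is judged then, once.
The state is a dict: "time_s": time; "qpos": joint angles; "qvel": joint speeds; "effort": joint torques, N m; "ee_pos": TCP position; "ee_rot": TCP orientation; "force": force on the tool from outside, world axes, zero at the start; "torque": the same for the moment, N m; "gripper_width": finger opening in mm; "gripper_force": force on a finger pad.
Only numpy, scipy, OpenCV 4.12 (cv2) and the standard library are available. Lean on these libraries where they do the work, as an engineer would, in place of code of your own. Each camera call takes 0.05 s, during which the arm holds its last target. There are 200 camera calls.

## Working session

There is one attempt and no reset: what is moved stays moved. The work goes in short steps, Python scripts to look and compute and a shell command to move; the robot and the scene stay as the last step left them, time stands still between calls to the robot, and variables do not carry over. Pictures are saved under pics/ and viewed, at most 14 in all, crops included, and the job is handed in when it is done.

```bash
ls; mkdir -p pics
python3 - <<'E'
from workcell import env
import cv2,numpy as np
for n in("scene","side"):
    f=env.grab_frame(n); cv2.imwrite(f"pics/{n}0.png",f[:,:,::-1])
    m=env.camera_model(n); print(n,m["fx"],m["fy"],m["cx"],m["cy"],m["D"]); T=np.array(m["camera_from_world"]); print(np.round(-T[:3,:3].T@T[:3,3]))
    print(np.round(T,3).tolist())
m=env.camera_model("wrist");T=np.array(m["camera_from_world"]); print(m["fx"],m["D"],np.round(-T[:3,:3].T@T[:3,3]),np.round(T,3).tolist())
print(env.state())
E
```

```text
pics
scene 570.0504079580867 570.0504079580867 310.19440623423424 248.81898726408787 [0.02318139 0.         0.         0.         0.        ]
[-200.  901.  621.]
[[-0.798, -0.602, -0.012, 390.526], [0.239, -0.335, 0.912, -216.849], [-0.553, 0.725, 0.411, -1018.385], [0.0, 0.0, 0.0, 1.0]]
side 457.5004275917148 457.5004275917148 316.03092216776605 239.5947983133608 [-0.09416674  0.          0.          0.          0.        ]
[374. 654. 748.]
[[-0.975, -0.224, -0.005, 514.328], [0.149, -0.664, 0.733, -169.972], [-0.167, 0.714, 0.68, -913.3], [0.0, 0.0, 0.0, 1.0]]
369.17392708223196 [-0.03346644  0.          0.          0.          0.        ] [ 320. -482.  384.] [[0.45, -0.893, -0.002, -573.889], [0.866, 0.437, -0.244, 27.649], [0.219, 0.109, 0.97, -389.716], [0.0, 0.0, 0.0, 1.0]]
{'time_s': 0.1, 'qpos': array([-6.44024442e+01,  1.83494100e+01,  8.96988932e+01, -1.82168515e-03,
        7.20435679e+01, -1.14454255e+00]), 'qvel': array([-0.08051577, -0.01913771, -0.2194205 ,  0.01757294, -0.01938072,
        0.06420933]), 'effort': array([-1.89440698e-04, -4.13331985e+01, -2.32509881e+01,  7.28798518e-02,
        4.21507191e-02, -4.05427636e-05]), 'ee_pos': array([ 258.54794958, -513.09632173,  213.19353765]), 'ee_rot': array([-1.79908113e+02, -1.03393183e-04,  2.67426613e+01]), 'force': array([ 0.07402254,  0.63847368, -1.06098793]), 'torque': array([-0.04120103,  0.03383575, -0.03236945]), 'gripper_force': 0.0, 'gripper_width': 90.95816343664409}
```

View pics/scene0.png

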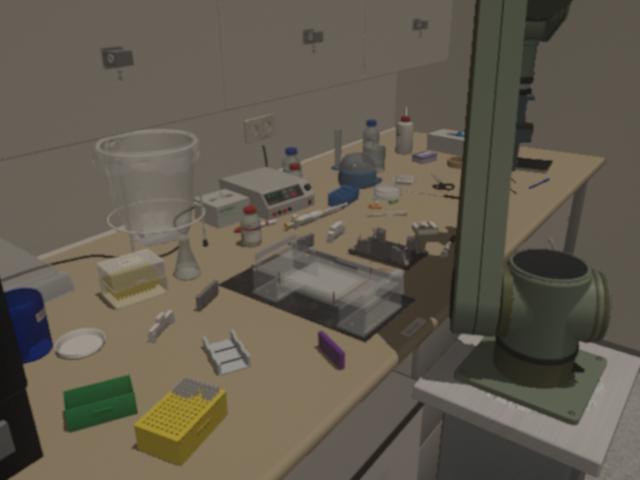

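View pics/side0.png

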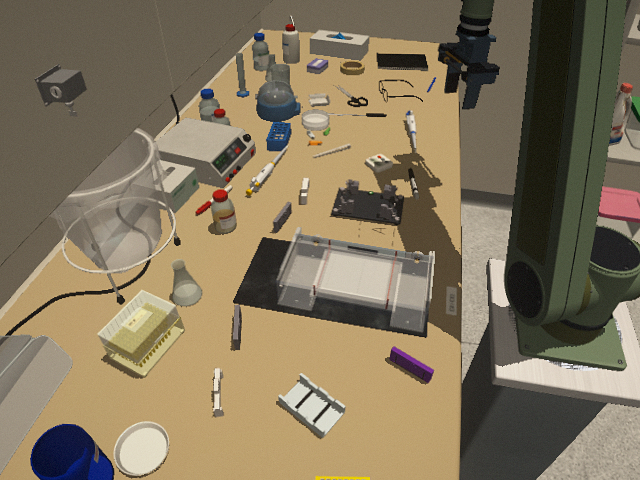

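The scene view shows the tray at (228,352), grey dams at (207,294) and (300,243), white combs at (162,325) and (337,230), the stand at (388,247) and the tank between.
The side view shows the same things: tray (311,405), dams (237,327) and (283,216), combs (217,390) and (305,190), stand (370,203). The purple dam look-alike is at (411,364), and a white thing at (380,162) may be the timer.

```bash
cat > h.py <<'E'
from workcell import env
import cv2,numpy as np
def cam(n):
    m=env.camera_model(n);T=np.array(m["camera_from_world"])
    K=np.array([[m["fx"],0,m["cx"]],[0,m["fy"],m["cy"]],[0,0,1.]]);return K,np.array(m["D"],float),T
def rays(c,uv):
    K,D,T=c;p=cv2.undistortPoints(np.array(uv,float).reshape(-1,1,2),K,D)[:,0]
    d=np.c_[p[:,0],-p[:,1],-np.ones(len(p))]@T[:3,:3];o=-T[:3,:3].T@T[:3,3];return o,d/np.linalg.norm(d,axis=1)[:,None]
def plane(c,uv,z):
    o,d=rays(c,uv);return o+d*((z-o[2])/d[:,2])[:,None]
def tri(obs):   # obs: list of (cam, uv) ; returns point and residual
    A=np.zeros((3,3));b=np.zeros(3);L=[]
    for c,uv in obs:
        o,d=rays(c,[uv]);P=np.eye(3)-np.outer(d[0],d[0]);A+=P;b+=P@o;L.append((o,P))
    x=np.linalg.solve(A,b);return x,max(np.linalg.norm(P@(x-o)) for o,P in L)
def proj(c,X):
    K,D,T=c;X=np.atleast_2d(X)@T[:3,:3].T+T[:3,3];X=X*[1,-1,-1]
    return cv2.projectPoints(X,np.zeros(3),np.zeros(3),K,D)[0][:,0]
def goto(xy,yaw,z):  # distance from current pose in tool units (tool down)
    s=env.state();p=s["ee_pos"];y=s["ee_rot"][2];d=np.array([*xy,z])-p
    a=np.radians(y);dx=d[0]*np.cos(a)+d[1]*np.sin(a);dy=d[0]*np.sin(a)-d[1]*np.cos(a)
    dy_=(yaw-y+90)%180-90
    print("t",round(s["time_s"],2),"pose",np.round(p,1),np.round(s["ee_rot"],1),"w",round(s["gripper_width"],1),"units dx %.2f dy %.2f dz %.2f spin %.2f (dyaw %.1f)"%(dx/30,dy/30,-d[2]/30,-dy_/8,dy_))
E
python3 - <<'E'
from h import *
S,C=cam("side"),cam("scene")
for n,a,b in [("tray",(311,405),(228,352)),("dam",(237,327),(207,294)),("dam",(283,216),(300,243)),("comb",(217,390),(162,325)),("comb",(305,190),(337,230)),("stand",(368,203),(390,245)),("timer?",(380,162),(430,230)),("purple",(411,364),(330,350)),("tankL",(435,255),(405,262)),("bottle",(222,215),(250,228)),("flask",(185,285),(187,260))]:
    x,r=tri([(S,a),(C,b)]);print(n,np.round(x),round(r,1))
f=cv2.imread("pics/side0.png")
a=cv2.resize(f[355:445,190:360],None,fx=4,fy=4,interpolation=2);b=cv2.resize(f[140:230,265:435],None,fx=4,fy=4,interpolation=2)
cv2.imwrite("pics/crop1.png",cv2.resize(np.vstack([a,b]),(566,600)))
E
```

```text
tray [470. 285.   6.] 2.5
dam [647. 167.  21.] 1.4
dam [ 652. -173.   21.] 1.2
comb [638. 300.  12.] 1.3
comb [ 624. -298.   19.] 3.3
stand [ 451. -282.   21.] 6.9
timer? [ 450. -522.  -13.] 0.9
purple [309. 176.  17.] 0.9
tankL [284. -36. 112.] 11.3
bottle [ 788. -124.   45.] 3.5
flask [782. 103.  40.] 2.6
```

View pics/crop1.png

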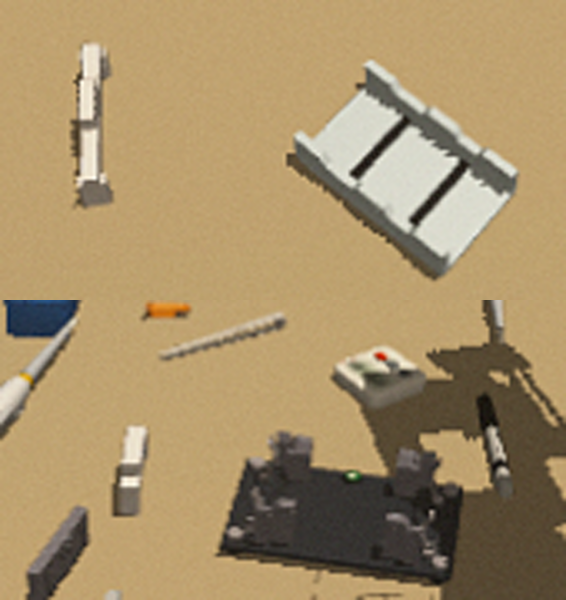

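The top crop shows the left comb with a short tab, so it is the thin one; the tray with two dark strips is at right. The bottom crop shows the second comb, the dam, the stand (dark, with posts) and the white timer behind it. Choices for dam: grey (237,327) and (283,216), rejecting purple (411,364). For comb: thin (217,390), thick (305,190), rejecting the pen-like sticks. Next I move the wrist over the stand.

```bash
python3 -m jog '{"jaw":[91,91,91,91,91,91,91,91,91],"slide":[[0.9,-0.4,0],[0.9,-0.4,0],[0.9,-0.4,0],[0.9,-0.4,0],[0.9,-0.4,0],[0.9,-0.4,0],[0.9,-0.4,0],[0,0,0],[0,0,0]],"spin":[0,0,0,0,0,0,0,0,0]}'
cat > snap.py <<'E'
import sys,pickle;from h import *
n=sys.argv[1];c=cam("wrist");f=env.grab_frame("wrist");cv2.imwrite(f"pics/{n}.png",f[:,:,::-1]);pickle.dump(c,open(f"pics/{n}.pkl","wb"))
E
python3 snap.py w1
python3 -m jog '{"jaw":[91,91,91,91,91,91,91],"slide":[[0.9,-0.4,0],[0.9,-0.4,0],[0.9,-0.4,0],[0.9,-0.4,0],[0.0,-0.0,0],[0,0,0],[0,0,0]],"spin":[1,1,1,0,0,0,0]}'
python3 snap.py w2
```

```text
time_s: 1.0
ee_pos: [389.8, -353.1, 213.7]
ee_rot: [-180.0, 0.0, 26.8]
force: [0.9, -0.1, 0.2]
gripper_width: 90.9
gripper_force: 0.0
time_s: 1.75
ee_pos: [479.8, -281.3, 213.8]
ee_rot: [180.0, 0.1, 2.7]
force: [-0.1, -0.1, -0.0]
gripper_width: 90.9
gripper_force: 0.0
```

Run:
```python
import cv2,numpy as np
a,b=[cv2.imread(f"pics/{n}.png") for n in("w1","w2")]
cv2.imwrite("pics/v1.png",cv2.resize(np.vstack([a,b])[:,:],(450,600)) if 0 else cv2.resize(np.hstack([a,b]),(800,300)))
```

```text
(no output)
```

View pics/v1.png

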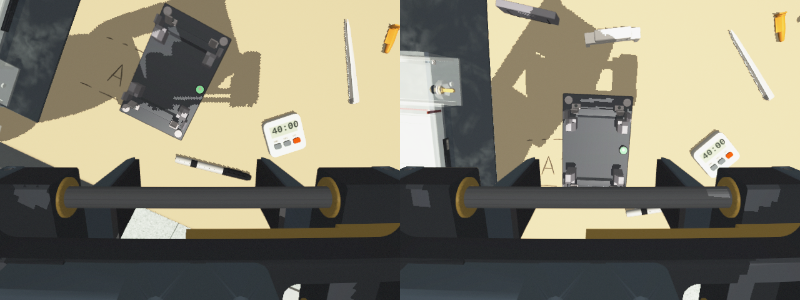

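w1 (left) shows the whole stand, corners near (165,5),(230,40),(182,138),(122,110) at half scale. w2 cuts its near end off at the gripper, so I back off to see it whole.

```bash
python3 -m jog '{"jaw":[91,91,91,91,91,91,91],"slide":[[-0.9,0,0],[-0.9,0,0],[-0.9,0,0],[-0.7,0.6,0],[0,0.6,0],[0,0,0],[0,0,0]],"spin":[0,0,0,0,0,0,0]}'
python3 snap.py w3
python3 -m jog '{"jaw":[91,91,91,91,91,91,91],"slide":[[0,-0.9,0],[0,-0.9,0],[0,-0.9,0],[0,-0.9,0],[0,-0.9,0],[0,0,0],[0,0,0]],"spin":[0,0,0,0,0,0,0]}'
python3 snap.py w4
python3 - <<'E'
from h import *;import pickle
o=[]
for n in("w3","w4"):
    c=pickle.load(open(f"pics/{n}.pkl","rb"));q=proj(c,[450,-285,20])[0];print(q)
    f=cv2.imread(f"pics/{n}.png");u,v=int(q[0])-70,max(0,int(q[1])-100);u=max(u,0);print(u,v)
    o.append(cv2.resize(f[v:v+210,u:u+140],(400,600),interpolation=2))
cv2.imwrite("pics/v2.png",np.hstack(o))
E
```

```text
time_s: 2.5
ee_pos: [381.0, -321.9, 213.9]
ee_rot: [-180.0, -0.0, 2.7]
force: [0.4, 0.7, 0.3]
gripper_width: 90.9
gripper_force: 0.0
time_s: 3.25
ee_pos: [374.8, -186.0, 214.1]
ee_rot: [180.0, -0.0, 2.9]
force: [-0.2, -0.5, -1.0]
gripper_width: 90.7
gripper_force: 0.0
[281.60338888 140.00430667]
211 40
[423.29593592 140.70890391]
353 40
```

View pics/v2.png

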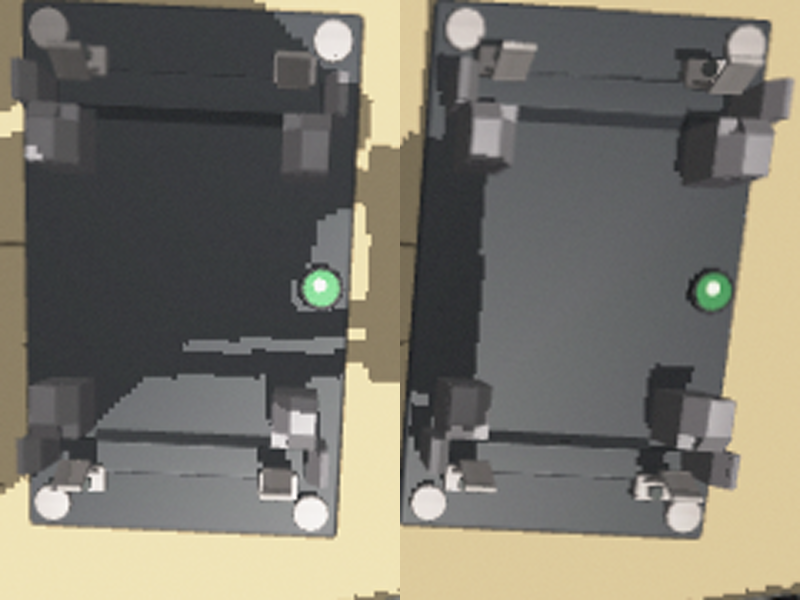

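The stand shows whole in both views; the four white round screw heads in the base corners are clear, left view (48,27),(333,39),(52,502),(311,513), right view the same at 400 px further. I triangulate these.

Run:
```python
from h import *;import pickle
c=[pickle.load(open(f"pics/{n}.pkl","rb")) for n in("w3","w4")]
s=140/400
A=np.array([(48,27),(333,39),(52,502),(311,513),(320,288)])*s+[211,40]-.33;B=np.array([(66,28),(347,42),(29,503),(285,515),(712,290)])*s+[353,40]-.33;B[4,0]-=400*s
P=[]
for a,b in zip(A,B):
    x,r=tri([(c[0],a),(c[1],b)]);P.append(x);print(np.round(x,1),round(r,2))
P=np.array(P)[:4];print("centre",P.mean(0));d=(P[0]+P[1]-P[2]-P[3])/2;e=(P[0]+P[2]-P[1]-P[3])/2
print(np.linalg.norm(d),np.linalg.norm(e),np.degrees(np.arctan2(d[1],d[0])),np.degrees(np.arctan2(e[1],e[0]))-90)
for k,(i,ap) in enumerate([(c[0],A),(c[1],B)]): print(np.round(plane(i,ap[:4],13.5).mean(0),1), np.round(plane(i,ap[4:],13.5),1))
goto((470-110,285),2.9,214)
```

```text
[ 529.3 -232.8   16.8] 0.09
[ 530.2 -324.7   16.2] 0.37
[ 373.4 -233.    17.1] 0.1
[ 373.6 -325.1   16.7] 0.07
[ 451.6 -324.4   14.9] 0.2
centre [ 451.58997875 -278.89362069   16.70701448]
156.2517488576447 91.95730243549356 0.11875924047696716 0.34452937026581765
[ 451.5 -278.5   13.5] [[ 451.4 -324.4   13.5]]
[ 451.6 -279.7   13.5] [[ 451.8 -324.9   13.5]]
t 3.3 pose [ 374.8 -186.6  214.1] [180.   -0.    2.8] w 91.1 units dx 0.28 dy -15.72 dz 0.00 spin -0.01 (dyaw 0.1)
```

```bash
python3 -m jog '{"jaw":[91,91,91,91,91,91,91,91,91,91],"slide":[[0,-1,0],[0,-1,0],[0,-1,0],[0,-1,0],[0,-1,0],[0,-1,0],[0,-1,0],[0,-1,0],[0,-1,0],[0,-1,0]],"spin":[0,0,0,0,0,0,0,0,0,0]}' | head -2
python3 -m jog '{"jaw":[91,91,91,91,91,91,91],"slide":[[0,-1,0],[0,-1,0],[0,-1,0],[0,-1,0],[0,0,0],[0,0,0],[0,0,0]],"spin":[0,0,0,0,0,0,0]}'|head -3
python3 snap.py w5
python3 -m jog '{"jaw":[91,91,91,91,91,91,91],"slide":[[0.5,-1,0],[0.5,-1,0],[0,-1,0],[0,-1,0],[0,0,0],[0,0,0],[0,0,0]],"spin":[0,0,0,0,0,0,0]}'|head -3
python3 snap.py w6
python3 - <<'E'
from h import *
a,b=[cv2.imread(f"pics/{n}.png")[:300] for n in("w5","w6")]
cv2.imwrite("pics/v3.png",cv2.resize(np.vstack([a,b]),(640,600)))
E
```

```text
time_s: 4.3
ee_pos: [360.6, 114.0, 214.0]
time_s: 5.0
ee_pos: [354.4, 232.2, 213.7]
ee_rot: [180.0, 0.0, 2.7]
time_s: 5.75
ee_pos: [378.4, 353.0, 213.9]
ee_rot: [179.9, 0.0, 2.7]
```

View pics/v3.png

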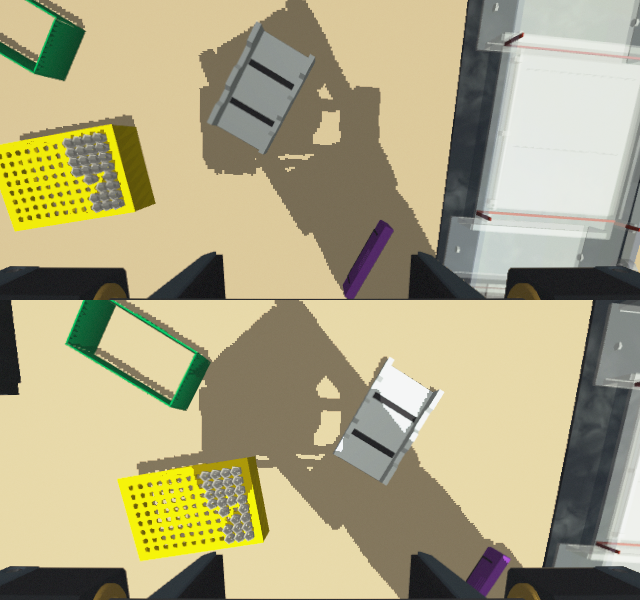

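The tray is seen in both wrist views, at (262,88) above and (388,420) below (row 120 of w6), with its two dark floor strips clear. I locate the strips by mask.

Run:
```python
from h import *;import pickle
R={}
for n,roi in(("w5",(205,20,110,135)),("w6",(333,55,112,132))):
    f=cv2.imread(f"pics/{n}.png");x,y,w,h=roi;g=f[y:y+h,x:x+w]
    c=pickle.load(open(f"pics/{n}.pkl","rb"));hsv=cv2.cvtColor(g,cv2.COLOR_BGR2HSV)
    m=(hsv[...,2]<75).astype(np.uint8);N,L,st,ce=cv2.connectedComponentsWithStats(m)
    b=[]
    for i in range(1,N):
        if st[i,4]>60:
            q=np.argwhere(L==i)[:,::-1].astype(np.float32)+[x,y];r=cv2.minAreaRect(q.astype(np.float32));W=plane(c,cv2.boxPoints(r),4)
            e=[np.linalg.norm(W[1]-W[0]),np.linalg.norm(W[2]-W[1])];k=np.argmax(e);d=W[k+1]-W[k];print(n,st[i,4],np.round(q.mean(0),1),"ctr",np.round(plane(c,[q.mean(0)],4)[0],1),"size",np.round(e,1),"ang",np.degrees(np.arctan2(d[1],d[0])));b.append(q.mean(0))
    R[n]=(c,b)
    t=((hsv[...,1]<55)&(hsv[...,2]>60)).astype(np.uint8);cs=max(cv2.findContours(t,0,2)[0],key=cv2.contourArea);r=cv2.minAreaRect(cs.astype(np.float32)+np.float32([x,y]));W=plane(c,cv2.boxPoints(r),12)
    print(" tray rect",np.round(W.mean(0),1),[np.round(np.linalg.norm(W[i+1]-W[i]),1) for i in(0,1)],np.degrees(np.arctan2(*(W[1]-W[0])[1::-1])),np.round(cv2.boxPoints(r)).tolist())
for a in R["w5"][1]:
    print([ (np.round(x,1),round(r,2)) for b in R["w6"][1] for x,r in [tri([(R["w5"][0],a),(R["w6"][0],b)])]])
```

```text
w5 295 [270.7  73.9] ctr [484.8 282.4   4. ] size [ 5.4 47. ] ang -117.21418983402069
w5 270 [251.6 111.7] ctr [449.1 300.5   4. ] size [ 5.3 47. ] ang -117.14176066421743
 tray rect [469.2 291.7  12. ] [np.float64(105.7), np.float64(64.9)] -29.25476640256094 [[201.0, 122.0], [256.0, 20.0], [319.0, 54.0], [265.0, 156.0]]
w6 268 [372.7 142.9] ctr [448.8 299.9   4. ] size [ 5.4 47.6] ang -117.38982290424462
 tray rect [468.8 288.8  12. ] [np.float64(103.9), np.float64(63.6)] -28.86073720640258 [[329.0, 152.0], [388.0, 55.0], [445.0, 90.0], [386.0, 187.0]]
[(array([465.9, 291. ,  13.2]), np.float64(19.9))]
[(array([448.9, 300.2,   6. ]), np.float64(0.08))]
```

```bash
python3 -m jog '{"jaw":[91,91,91,91,91,91],"slide":[[0,0,0],[0,0,0],[0,0,0],[0,0,0],[0,0,0],[0,0,0]],"spin":[1,1,1,0.7,0,0]}'|head -3
python3 -c "
from h import *
goto((467.8,291),-27,100)"
```

```text
time_s: 6.4
ee_pos: [403.8, 318.2, 211.2]
ee_rot: [-178.1, 3.1, -23.2]
t 6.4 pose [403.8 318.2 211.2] [-178.1    3.1  -23.2] w 91.0 units dx 2.32 dy -0.01 dz 3.71 spin 0.47 (dyaw -3.8)
```

```bash
python3 -m jog '{"jaw":[91,91,91],"slide":[[0,0,0],[0,0,0],[0,0,0]],"spin":[0,0,0]}'
python3 -c "
from h import *
s=env.state();print(s['qpos'],s['torque'],s['qvel'])
goto((467.8,291),-27,100)"
```

```text
time_s: 6.7
ee_pos: [403.3, 319.6, 211.1]
ee_rot: [-178.1, 3.1, -23.1]
force: [0.4, -0.3, -0.5]
gripper_width: 91.1
gripper_force: 0.0
[ 34.7534979   12.9187051   97.79630051   3.87180726  69.3167618
 146.5040935 ] [ 0.03291569  0.01354127 -0.0176009 ] [-0.08663127  0.17446384  0.03920274  0.01186203 -0.1686968  -0.01712572]
t 6.7 pose [403.3 319.6 211.1] [-178.1    3.1  -23.1] w 91.1 units dx 2.35 dy 0.03 dz 3.70 spin 0.49 (dyaw -3.9)
```

```bash
python3 -m jog '{"jaw":[91,91,91,91,91,91],"slide":[[0,0,0],[0,0,0],[0,0,0],[0,0,0],[0,0,0],[0,0,0]],"spin":[-1,-1,-1,-1,0,0]}'|head -3
python3 -c "
from h import *
s=env.state();print(s['qpos'])
goto((467.8,291),153,100)"
```

```text
time_s: 7.3
ee_pos: [403.4, 319.4, 211.0]
ee_rot: [-176.7, 1.6, 8.7]
[ 34.7221384   12.92597223  97.79526822   3.86993473  69.3184051
 114.6716929 ]
t 7.3 pose [403.4 319.4 211. ] [-176.7    1.6    8.7] w 91.0 units dx 1.98 dy 1.26 dz 3.70 spin 4.47 (dyaw -35.7)
```

Joint 6 ran into its limit and the tool now holds a 3.6° tilt. Running it just as far past the opposite limit should cancel that, so I turn there.

```bash
python3 -m jog '{"jaw":[91,91,91,91,91,91,91,91,91,91],"slide":[[0,0,0],[0,0,0],[0,0,0],[0,0,0],[0,0,0],[0,0,0],[0,0,0],[0,0,0],[0,0,0],[0,0,0]],"spin":[-1,-1,-1,-1,-1,-1,-1,-1,-1,-1]}'|head -1
python3 -m jog '{"jaw":[91,91,91,91,91,91,91,91,91,91],"slide":[[0,0,0],[0,0,0],[0,0,0],[0,0,0],[0,0,0],[0,0,0],[0,0,0],[0,0,0],[0,0,0],[0,0,0]],"spin":[-1,-1,-1,-1,-1,-1,-1,-1,-1,-1]}'|head -1
python3 -m jog '{"jaw":[91,91,91,91,91,91,91,91,91,91],"slide":[[0,0,0],[0,0,0],[0,0,0],[0,0,0],[0,0,0],[0,0,0],[0,0,0],[0,0,0],[0,0,0],[0,0,0]],"spin":[-1,-1,-1,-1,-1,-1,-1,-1,-1,-1]}'|head -3
cat > st.py <<'E'
from h import *
from scipy.spatial.transform import Rotation as R
s=env.state();z=R.from_euler("xyz",s["ee_rot"],degrees=True).as_matrix()[:,2];a=np.radians(s["qpos"][0])
print("t",round(s["time_s"],2),"q",np.round(s["qpos"],2),"p",np.round(s["ee_pos"],1),"rpy",np.round(s["ee_rot"],1),"tilt world deg",np.round(np.degrees(z[:2]),2),"F",np.round(s["force"],1),"w",round(s["gripper_width"],1))
E
python3 st.py
python3 -m jog '{"jaw":[91,91,91,91],"slide":[[0,0,0],[0,0,0],[0,0,0],[0,0,0]],"spin":[-1,-0.4,0,0]}'|head -3
python3 st.py
```

```text
time_s: 8.3
time_s: 9.3
time_s: 10.3
ee_pos: [403.6, 319.2, 211.0]
ee_rot: [177.0, 2.0, -111.0]
t 10.3 q [  34.7    12.93   97.8     3.87   69.32 -125.68] p [403.6 319.2 211. ] rpy [ 177.    2. -111.] tilt world deg [-2.05  2.98] F [ 0.6  0.4 -0.1] w 90.6
time_s: 10.7
ee_pos: [403.6, 319.2, 211.0]
ee_rot: [177.4, 2.6, -100.2]
t 10.7 q [  34.69   12.92   97.8     3.87   69.32 -136.55] p [403.6 319.2 211. ] rpy [ 177.4    2.6 -100.2] tilt world deg [-2.06  2.98] F [ 1.2 -0.  -0.1] w 91.1
```

```bash
python3 -m jog '{"jaw":[91,91,91,91],"slide":[[0,0,0],[0,0,0],[0,0,0],[0,0,0]],"spin":[-1,-0.6,0,0]}'|head -1
python3 st.py
python3 -m jog '{"jaw":[91,91,91,91],"slide":[[0,0,0],[0,0,0],[0,0,0],[0,0,0]],"spin":[-0.5,0,0,0]}'|head -1
python3 st.py
```

```text
time_s: 11.1
t 11.1 q [  36.45   12.91   97.67    2.92   69.34 -146.42] p [397.5 327.7 211.7] rpy [178.5   2.3 -88.2] tilt world deg [-1.54  2.26] F [-0.9  0.4 -0. ] w 91.2
time_s: 11.5
t 11.5 q [  38.73   12.9    97.58    1.64   69.32 -146.49] p [389.  338.3 212.2] rpy [179.3   1.4 -85.4] tilt world deg [-0.8   1.33] F [-0.5  0.5 -1.9] w 90.8
```

```bash
python3 -m jog '{"jaw":[91,91,91,91],"slide":[[0,0,0],[0,0,0],[0,0,0],[0,0,0]],"spin":[-0.6,0,0,0]}'|head -1
python3 st.py
```

```text
time_s: 11.9
t 11.9 q [ 4.156e+01  1.288e+01  9.758e+01  1.000e-01  6.924e+01 -1.465e+02] p [377.8 351.  212.2] rpy [-179.8    0.2  -82. ] tilt world deg [0.17 0.28] F [ 0.4 -0.1 -0.1] w 91.1
```

```bash
python3 -m jog '{"jaw":[91,91,91,91,91,91,91,91,91,91],"slide":[[0,0,0],[0,0,0],[0,0,0],[0,0,0],[0,0,0],[0,0,0],[0,0,0],[0,0,0],[0,0,0],[0,0,0]],"spin":[1,1,1,1,1,1,1,1,1,1]}'|head -1
python3 -m jog '{"jaw":[91,91,91,91,91,91,91,91],"slide":[[0,0,0],[0,0,0],[0,0,0],[0,0,0],[0,0,0],[0,0,0],[0,0,0],[0,0,0]],"spin":[1,1,1,1,1,0.6,0,0]}'|head -1
python3 st.py; python3 -c "
from h import *
goto((467.8,291),153,100)"
```

```text
time_s: 12.9
time_s: 13.7
t 13.7 q [ 41.57  12.88  97.57   0.11  69.24 -21.81] p [377.7 351.2 212.3] rpy [179.7   0.  153.3] tilt world deg [0.17 0.28] F [ 0.6 -0.5  0.1] w 91.0
t 13.7 pose [377.7 351.2 212.3] [179.7   0.  153.3] w 91.0 units dx -3.58 dy -0.45 dz 3.74 spin 0.04 (dyaw -0.3)
```

```bash
python3 -m jog '{"jaw":[91,91,91,91,91,91,91,91,91,91],"slide":[[-0.9,-0.12,0],[-0.9,-0.11,0.3],[-0.9,-0.11,0.7],[-0.88,-0.11,0.8],[0,0,1],[0,0,1],[0,0,0],[0,0,0],[0,0,0],[0,0,0]],"spin":[0,0,0,0,0,0,0,0,0,0]}'|head -1
python3 st.py; python3 -c "
from h import *
goto((467.8,291),153,4)"; python3 snap.py w7
```

```text
time_s: 14.7
t 14.7 q [ 30.69  21.64 102.47   0.2   55.4  -32.74] p [468.5 292.6 100.1] rpy [1.795e+02 1.000e-01 1.533e+02] tilt world deg [0.34 0.39] F [-0.6  0.4  0.7] w 91.0
t 14.7 pose [468.5 292.6 100.1] [1.795e+02 1.000e-01 1.533e+02] w 91.0 units dx -0.00 dy -0.06 dz 3.20 spin 0.04 (dyaw -0.3)
```

View pics/w7.png

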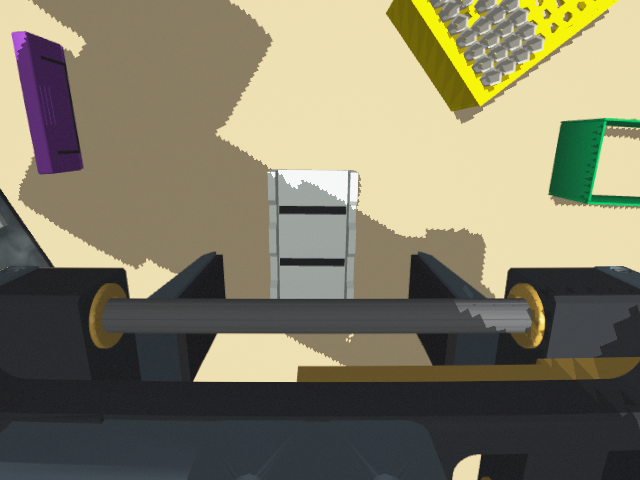

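The tray sits centred between the open fingers (walls at columns 268 to 358, fingers at 222 and 410) and square to them. I descend and grip.

```bash
python3 -m jog '{"jaw":[91,91,91,91,91,91,60,55,55,55],"slide":[[0,-0.06,0.8],[0,0,0.8],[0,0,0.8],[0,0,0.6],[0,0,0.2],[0,0,0],[0,0,0],[0,0,0],[0,0,0],[0,0,0]],"spin":[0,0,0,0,0,0,0,0,0,0]}' 25
python3 -m jog '{"jaw":[55,55,55],"slide":[[0,0,0],[0,0,0],[0,0,0]],"spin":[0,0,0]}'; python3 st.py
```

```text
time_s: 15.75
ee_pos: [467.4, 290.8, 2.8]
ee_rot: [179.6, 0.1, 153.3]
force: [-0.3, -0.5, 0.2]
gripper_width: 61.9
gripper_force: 0.0
time_s: 16.05
ee_pos: [467.3, 290.8, 2.8]
ee_rot: [179.6, 0.0, 153.3]
force: [0.1, -0.7, 5.7]
gripper_width: 60.1
gripper_force: 25.0
t 16.05 q [ 30.6   28.48 108.49   0.24  42.69 -32.87] p [467.3 290.8   2.8] rpy [179.6   0.  153.3] tilt world deg [0.2  0.31] F [ 0.1 -0.7  5.7] w 60.1
```

```bash
python3 -m jog '{"jaw":[55,55,55,55,55,55,55,55,55,55],"slide":[[0,0,-0.5],[0,0,-1],[0,0,-1],[0,0,-1],[0,0,-1],[0,0,-1],[0,0,-1],[0,0,0],[0,0,0],[0,0,0]],"spin":[0,0,0,-1,-1,-1,-0.4,0,0,0]}'|head -2
python3 st.py; python3 -c "
from h import *
goto((451.6,-279),180.2,200)"
```

```text
time_s: 17.05
ee_pos: [465.5, 289.1, 195.4]
t 17.05 q [ 30.54  16.56  94.97   0.18  68.38 -59.99] p [465.5 289.1 195.4] rpy [ 179.8   -0.  -179.5] tilt world deg [-0.01  0.18] F [-0.8  0.1 -0.8] w 60.0
t 17.05 pose [465.5 289.1 195.4] [ 179.8   -0.  -179.5] w 60.0 units dx 0.62 dy -18.93 dz -0.15 spin 0.03 (dyaw -0.3)
```

```bash
python3 -m jog '{"jaw":[55,55,55,55,55,55,55,55,55,55],"slide":[[0.1,-0.9,0],[0.1,-1,0],[0.1,-1,0],[0.1,-1,0],[0.1,-1,0],[0,-1,0],[0,-1,0],[0,-1,0],[0,-1,0],[0,-1,0]],"spin":[0,0,0,0,0,0,0,0,0,0]}'|head -2
python3 -m jog '{"jaw":[55,55,55,55,55,55,55,55,55,55],"slide":[[0,-1,0],[0,-1,0],[0,-1,0],[0,-1,0],[0,-1,0],[0,-1,0],[0,-1,0],[0,-1,0],[0,-0.8,0],[0,-0.2,0]],"spin":[0,0,0,0,0,0,0,0,0,0]}'|head -2
python3 -m jog '{"jaw":[55,55,55],"slide":[[0,0,0],[0,0,0],[0,0,0]],"spin":[0,0,0]}'|head -2
python3 st.py; python3 -c "
from h import *
goto((451.6,-279),180.2,80)"; python3 snap.py w8
```

```text
time_s: 18.05
ee_pos: [452.9, -8.6, 194.0]
time_s: 19.05
ee_pos: [455.6, -279.1, 192.3]
time_s: 19.35
ee_pos: [456.2, -276.2, 194.0]
t 19.35 q [ -32.65   15.4    96.84    0.38   67.84 -123.34] p [ 456.2 -276.2  194. ] rpy [ 1.797e+02  1.000e-01 -1.794e+02] tilt world deg [0.12 0.34] F [-0.4  0.5 -0.2] w 59.8
t 19.35 pose [ 456.2 -276.2  194. ] [ 1.797e+02  1.000e-01 -1.794e+02] w 59.8 units dx 0.15 dy -0.09 dz 3.80 spin 0.04 (dyaw -0.4)
```

View pics/w8.png

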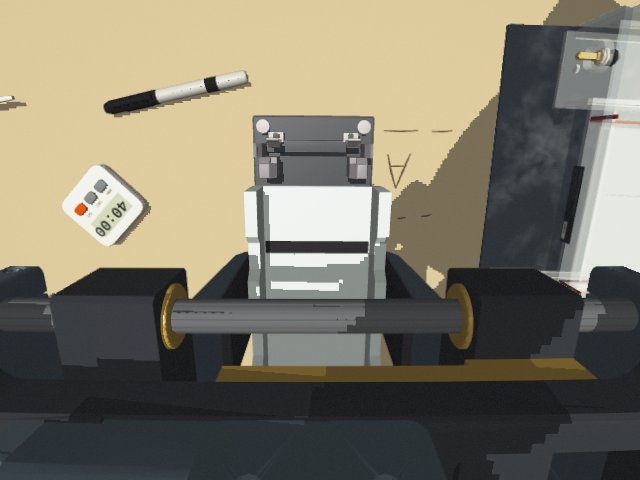

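The held tray lies over the stand, its outer end edge at row 187 (columns 247 to 390) and square. Two stand screws show at (263,126) and (364,127). I check these against the earlier fix and where the tray end lies.

Run:
```python
from h import *;import pickle
c=pickle.load(open("pics/w8.pkl","rb"))
print(plane(c,[(263,126),(364,127)],16.7))
p=np.array([456.2,-276.2,194]);zb=194-2.8
print("tray end top corners",plane(c,[(246,188),(390,188)],zb+24),"floor strip",plane(c,[(265,247),(369,247)],zb+4))
print("proj of predicted stand screws",proj(c,[[373.4,-233,16.7],[373.6,-325.1,16.7]]))
```

```text
[[ 373.55374617 -324.18525546   16.7       ]
 [ 373.56031416 -232.56897513   16.7       ]]
tray end top corners [[ 405.41707809 -305.06931101  215.2       ]
 [ 404.90740902 -246.80066258  215.2       ]] floor strip [[ 435.94747432 -300.72108838  195.2       ]
 [ 435.56320927 -251.09729446  195.2       ]]
proj of predicted stand screws [[363.53307347 126.8112075 ]
 [261.9921628  126.04575103]]
```

```bash
python3 -m jog '{"jaw":[55,55,55,55,55,55,55,55,55],"slide":[[0.14,-0.09,0.4],[0,0,1],[0,0,1],[0,0,1],[0,0,0.8],[0,0,0],[0,0,0],[0,0,0],[0,0,0]],"spin":[0.05,0,0,0,0,0,0,0,0]}'|head -2
python3 st.py; python3 -c "
from h import *
goto((452,-278.8),180.2,15)"; python3 snap.py w9
```

```text
time_s: 20.3
ee_pos: [453.4, -280.0, 69.7]
t 20.3 q [ -33.15   22.26  106.85    0.43   50.73 -123.51] p [ 453.4 -280.    69.7] rpy [ 179.8    0.3 -179.9] tilt world deg [0.31 0.19] F [ 0.2 -1.  -1. ] w 59.8
t 20.3 pose [ 453.4 -280.    69.7] [ 179.8    0.3 -179.9] w 59.8 units dx 0.05 dy 0.04 dz 1.82 spin -0.01 (dyaw 0.1)
```

```bash
python3 -m jog '{"jaw":[55,55,55,55,55,55,55,55,55,55],"slide":[[0.05,0.03,0.3],[0,0,0.3],[0,0,0.3],[0,0,0.3],[0,0,0.2],[0,0,0.2],[0,0,0.1],[0,0,0.1],[0,0,0],[0,0,0]],"spin":[0,0,0,0,0,0,0,0,0,0]}'
python3 st.py
```

```text
time_s: 21.35
ee_pos: [451.4, -278.5, 14.7]
ee_rot: [179.7, 0.2, -179.9]
force: [-0.8, 0.6, 2.5]
gripper_width: 60.2
gripper_force: 24.9
t 21.35 q [ -33.12   26.29  110.35    0.48   43.34 -123.56] p [ 451.4 -278.5   14.7] rpy [ 179.7    0.2 -179.9] tilt world deg [0.2  0.27] F [-0.8  0.6  2.5] w 60.2
```

```bash
python3 -m jog '{"jaw":[55,55,68,76,76],"slide":[[0,0,0.04],[0,0,0],[0,0,0],[0,0,0],[0,0,0]],"spin":[0,0,0,0,0]}'
python3 -m jog '{"jaw":[76,76,76,76,76,76,76,76,76],"slide":[[0,0,-0.3],[0,0,-0.7],[0,0,-1],[0,0,-1],[0,0,-1],[0,0,-1],[0,0,-1],[0,0,0],[0,0,0]],"spin":[0,0,0,0,0,0,0,0,0]}'|head -2
python3 st.py; python3 -c "
from h import *
goto((540,-279),180,195)"
```

```text
time_s: 21.85
ee_pos: [451.2, -278.3, 13.0]
ee_rot: [179.7, 0.2, -179.9]
force: [-0.3, 1.1, 0.5]
gripper_width: 75.7
gripper_force: 0.0
time_s: 22.75
ee_pos: [450.7, -279.3, 193.8]
t 22.75 q [ -33.23   15.07   97.35    0.36   67.52 -123.46] p [ 450.7 -279.3  193.8] rpy [ 179.8    0.2 -179.9] tilt world deg [0.23 0.24] F [-0.1  0.7  0.5] w 75.9
t 22.75 pose [ 450.7 -279.3  193.8] [ 179.8    0.2 -179.9] w 75.9 units dx -2.98 dy 0.00 dz -0.04 spin 0.01 (dyaw -0.1)
```

```bash
python3 -m jog '{"jaw":[76,76,76,76,76,76],"slide":[[-0.9,0,0],[-0.9,0,0],[-0.9,0,0],[-0.3,0,0],[0,0,0],[0,0,0]],"spin":[0,0,0,0,0,0]}'|head -2
python3 snap.py w10
python3 - <<'E'
from h import *;import pickle
f=cv2.imread("pics/w2.png")[0:110,185:485]
c=pickle.load(open("pics/w10.pkl","rb"));q=proj(c,[451,-279,25])[0];u,v=int(q[0])-100,max(0,int(q[1])-75);print(q,u,v)
g=cv2.imread("pics/w10.png")[v:v+150,u:u+200]
cv2.imwrite("pics/v4.png",np.vstack([cv2.resize(f,(750,275),interpolation=2),cv2.resize(cv2.copyMakeBorder(g,0,0,50,50,0),(750,325*1),interpolation=2)]))
E
```

```text
time_s: 23.35
ee_pos: [539.3, -278.8, 192.4]
[314.96462446 119.72429575] 214 44
```

View pics/v4.png

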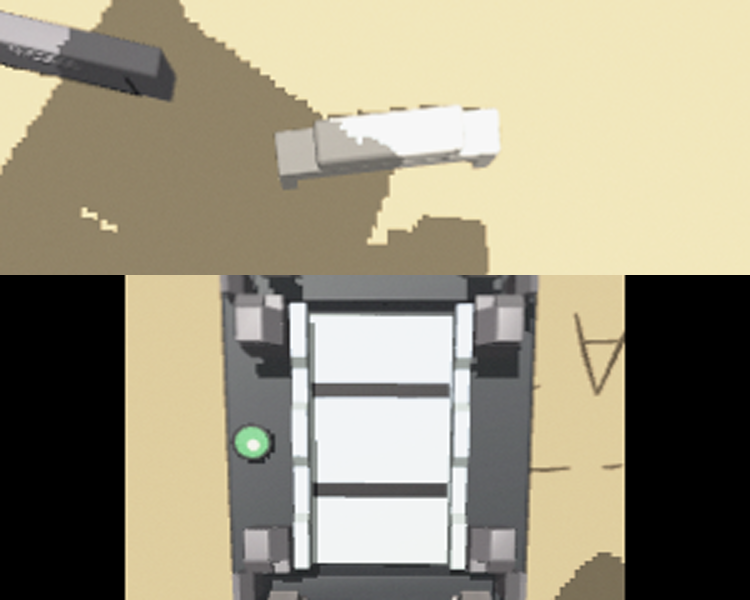

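The upper crop shows the thick comb (long tab, columns 315 to 463) and grey dam_2 at top left. The lower crop shows the tray flat in the pocket, walls at columns 298 and 464, ends at rows 303 and 570, with notch edges near rows 360/405 and 460/520. I measure the notches by profile, and dam_2 and the thick comb.

Run:
```python
from h import *;import pickle
c=pickle.load(open("pics/w10.pkl","rb"));f=cv2.imread("pics/w10.png")[...,1].astype(int)
def colx(cx): return (cx/2.5)+214-50
print("corner tops z36:",np.round(plane(c,[(colx(290),44+(303-275)/2.167),(colx(473),44+(303-275)/2.167),(colx(295),44+(570-275)/2.167),(colx(466),44+(570-275)/2.167)],36),1).tolist())
for cc in(300,464):
    u=colx(cc);rows=np.arange(50,185);pr=np.median(np.stack([f[rows,int(round(u))+k] for k in(-2,-1,0,1,2)]),0)
    X=plane(c,np.c_[np.full(len(rows),u),rows],36)[:,0]
    d=np.abs(np.diff(pr));print(cc,[(round(float(X[i]),1),int(pr[i]),int(pr[i+1])) for i in range(len(d)) if d[i]>7])
print("strips z16",np.round(plane(c,[(colx(380),44+(390-275)/2.167),(colx(380),44+(490-275)/2.167)],16),1).tolist())
c2=pickle.load(open("pics/w2.pkl","rb"));k=lambda a,b:(185+a/2.5,b/2.5)
print("comb tab z40",np.round(plane(c2,[k(316,122),k(462,108),k(463,150),k(318,165)],40),1).tolist())
print("comb back z~29",np.round(plane(c2,[k(276,134),k(499,110),k(498,152),k(280,180)],29),1).tolist())
print("dam top z36",np.round(plane(c2,[k(0,13),k(164,48),k(155,76),k(0,38)],36),1).tolist())
S,C=cam("side"),cam("scene")
```

```text
corner tops z36: [[402.0, -307.7, 36.0], [401.9, -247.7, 36.0], [502.7, -308.0, 36.0], [502.7, -247.8, 36.0]]
300 [(399.8, 56, 47), (400.6, 47, 94), (401.3, 94, 234), (402.1, 234, 244), (419.9, 243, 229), (420.7, 229, 164), (423.8, 163, 174), (424.6, 174, 223), (425.4, 223, 244), (437.3, 237, 226), (439.7, 226, 238), (456.8, 244, 222), (457.6, 222, 174), (458.4, 174, 164), (460.9, 164, 216), (461.7, 216, 243), (479.3, 242, 226), (482.7, 227, 239), (500.9, 242, 157), (501.7, 157, 42), (504.4, 42, 52)]
464 [(399.7, 108, 77), (400.4, 77, 49), (401.2, 49, 197), (402.0, 197, 241), (420.6, 241, 188), (421.3, 188, 163), (424.5, 164, 199), (425.3, 199, 240), (437.2, 237, 225), (440.4, 230, 241), (456.7, 242, 234), (457.5, 234, 176), (458.4, 176, 158), (461.7, 158, 210), (467.5, 215, 165), (475.0, 160, 106), (479.3, 106, 96), (480.1, 96, 138), (483.5, 143, 217), (484.4, 217, 164), (492.1, 160, 114), (497.3, 114, 132), (498.2, 132, 150), (501.7, 148, 83), (502.6, 83, 48), (504.3, 54, 101), (505.2, 101, 93)]
strips z16 [[431.1, -278.1, 16.0], [471.1, -278.0, 16.0]]
comb tab z40 [[626.0, -270.0, 40.0], [632.9, -319.8, 40.0], [619.5, -321.2, 40.0], [612.2, -271.3, 40.0]]
comb back z~29 [[623.9, -255.7, 29.0], [635.7, -334.3, 29.0], [621.8, -335.1, 29.0], [608.6, -257.6, 29.0]]
dam top z36 [[657.2, -160.6, 36.0], [648.3, -216.8, 36.0], [639.3, -213.8, 36.0], [649.4, -160.4, 36.0]]
```

The notches are clear: 20 mm flare centred at x≈430.2 (narrow) and 26 mm at x≈470.2 (wide). The tray is at (451.8,-278). Now to dam_2.

```bash
python3 -m jog '{"jaw":[50,50,50,50,50,50,50,50,50,50],"slide":[[0,0,0],[0,0,0],[0,0,0],[0,0,0],[0,0,0],[0,0,0],[0,0,0],[0,0,0],[0,0,0],[0,0,0]],"spin":[1,1,1,1,1,1,1,1,1,1]}'|head -1
python3 -m jog '{"jaw":[50,50,50,50,50,50,50,50,50],"slide":[[0,0,0],[0,0,0],[0,0,0],[0.2,0.9,0],[0.2,0.9,0],[0,0.6,0],[0,0,0],[0,0,0],[0,0,0]],"spin":[1,1,0.5,0,0,0,0,0,0]}'|head -3
python3 snap.py w11
python3 -m jog '{"jaw":[50,50,50,50,50,50],"slide":[[0,0.9,0],[0,0.9,0],[0,0,0],[0,0,0],[0,0,0],[0,0,0]],"spin":[0,0,0,0,0,0]}'|head -3
python3 snap.py w12
python3 - <<'E'
from h import *;import pickle
o=[]
for n in("w11","w12"):
    c=pickle.load(open(f"pics/{n}.pkl","rb"));q=proj(c,[651,-174,30])[0];u,v=int(q[0])-80,max(0,int(q[1])-75);print(q,u,v)
    g=cv2.imread(f"pics/{n}.png")[v:v+220,u:u+160];o.append(cv2.resize(g,(400,550),interpolation=2))
cv2.imwrite("pics/v5.png",np.hstack(o))
E
```

```text
time_s: 24.4
time_s: 25.3
ee_pos: [612.2, -279.7, 193.8]
ee_rot: [179.9, -0.3, 80.0]
time_s: 25.95
ee_pos: [665.9, -288.9, 194.2]
ee_rot: [179.9, -0.3, 80.1]
[340.00790299  93.10886566] 260 18
[276.3018214   93.41266953] 196 18
```

View pics/v5.png

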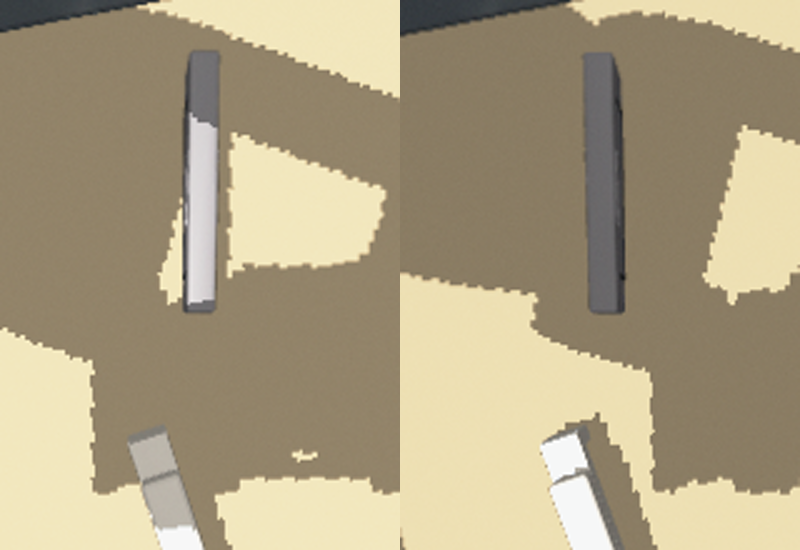

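Both views show dam_2, top-face centre line (205,51)–(201,309) in the left half and (597,53)–(604,311) in the right. The comb's near end is below.

Run:
```python
from h import *;import pickle
c=[pickle.load(open(f"pics/{n}.pkl","rb")) for n in("w11","w12")]
a=[(205,51),(201,309)];b=[(197.5,53),(204,311)]
A=[(260+x/2.5-.3,18+y/2.5-.3) for x,y in a];B=[(196+x/2.5-.3,18+y/2.5-.3) for x,y in b]
P=[tri([(c[0],p),(c[1],q)]) for p,q in zip(A,B)];print(P)
for cc,p in zip(c,(A,B)):
    W=plane(cc,p,36);d=W[0]-W[1];print(np.round(W,1).tolist(),"ctr",W.mean(0).round(1),"len",np.linalg.norm(d).round(1),"ang",np.degrees(np.arctan2(d[1],d[0])).round(1))
W11=plane(c[0],A,36);goto(W11.mean(0)[:2],80,60)
```

```text
[(array([ 658.54552311, -133.15041409,   37.30823311]), np.float64(0.14807070657580967)), (array([ 644.35736371, -213.96081174,   34.3556238 ]), np.float64(0.23923287388237688))]
[[658.7, -132.7, 36.0], [644.3, -213.7, 36.0]] ctr [ 651.5 -173.2   36. ] len 82.3 ang 79.9
[[658.5, -132.9, 36.0], [644.5, -214.2, 36.0]] ctr [ 651.5 -173.6   36. ] len 82.5 ang 80.2
t 26.0 pose [ 666.1 -289.   194.2] [179.9  -0.3  80.1] w 50.1 units dx 3.72 dy -1.14 dz 4.47 spin 0.01 (dyaw -0.1)
```

```bash
python3 -m jog '{"jaw":[45,45,45,45,45,45,45,45,45,45],"slide":[[0.95,-0.3,0],[0.95,-0.3,0],[0.95,-0.3,0.4],[0.87,-0.24,1],[0,0,1],[0,0,1],[0,0,0.8],[0,0,0],[0,0,0],[0,0,0]],"spin":[0,0,0,0,0,0,0,0,0,0]}'|head -2
python3 -c "
from h import *
goto((651.5,-173.4),80,8)"
```

```text
time_s: 27.0
ee_pos: [653.8, -172.9, 70.3]
t 27.0 pose [ 653.8 -172.9   70.3] [179.7  -0.3  80.1] w 44.8 units dx -0.03 dy -0.07 dz 2.08 spin 0.01 (dyaw -0.1)
```

```bash
python3 -m jog '{"jaw":[45,45,45,45,45,10,5,5,5,5],"slide":[[0,-0.07,0.6],[0,0,0.6],[0,0,0.6],[0,0,0.28],[0,0,0],[0,0,0],[0,0,0],[0,0,0],[0,0,0],[0,0,0]],"spin":[0,0,0,0,0,0,0,0,0,0]}' 30
python3 st.py
```

```text
time_s: 28.0
ee_pos: [651.1, -171.9, 6.3]
ee_rot: [179.8, -0.3, 80.1]
force: [-0.3, 0.1, 1.6]
gripper_width: 10.0
gripper_force: 30.0
t 28.0 q [-15.93  36.89  90.23   0.41  52.76  -6.26] p [ 651.1 -171.9    6.3] rpy [179.8  -0.3  80.1] tilt world deg [0.21 0.28] F [-0.3  0.1  1.6] w 10.0
```

```bash
python3 -m jog '{"jaw":[5,5,5,5,5,5,5,5,5,5],"slide":[[0,0,-0.5],[0,0,-1],[0,0,-1],[0,0,-1],[0,0,0],[-0.7,-0.95,0],[-0.7,-0.95,0],[-0.7,-0.95,0],[-0.7,-0.95,0],[-0.7,-0.95,0]],"spin":[0,0,-0.6,-0.65,0,0,0,0,0,0]}'|head -2
python3 -m jog '{"jaw":[5,5,5],"slide":[[0,0,0],[0,0,0],[0,0,0]],"spin":[0,0,0]}'|head -2
python3 st.py; python3 -c "
from h import *
goto((508.1,-277.4),90.2,70)"
```

```text
time_s: 29.0
ee_pos: [506.6, -278.0, 109.6]
time_s: 29.3
ee_pos: [508.9, -277.2, 109.8]
t 29.3 q [-29.92  23.47  97.75   0.41  58.77 -30.22] p [ 508.9 -277.2  109.8] rpy [179.8  -0.3  90.1] tilt world deg [0.19 0.3 ] F [-0.   0.   0.2] w 9.9
t 29.3 pose [ 508.9 -277.2  109.8] [179.8  -0.3  90.1] w 9.9 units dx -0.01 dy -0.03 dz 1.33 spin -0.01 (dyaw 0.1)
```

```bash
python3 -m jog '{"jaw":[5,5,5,5,5,5,5,5,5,5],"slide":[[0,-0.03,0.7],[0,0,0.7],[0,0,0.3],[0,0,0.2],[0,0,0.2],[0,0,0.2],[0,0,0.2],[0,0,0.15],[0,0,0],[0,0,0]],"spin":[0,0,0,0,0,0,0,0,0,0]}' 50
python3 st.py
python3 -m jog '{"jaw":[5,5,5,5,5,5],"slide":[[0,0,0.1],[0,0,0.1],[0,0,0.1],[0,0,0],[0,0,0],[0,0,0]],"spin":[0,0,0,0,0,0]}'
```

```text
time_s: 30.3
ee_pos: [508.2, -277.6, 30.7]
ee_rot: [179.7, -0.2, 90.1]
force: [2.0, -1.1, -0.8]
gripper_width: 9.8
gripper_force: 50.0
t 30.3 q [-29.97  28.44 102.89   0.43  48.56 -30.35] p [ 508.2 -277.6   30.7] rpy [179.7  -0.2  90.1] tilt world deg [0.26 0.23] F [ 2.  -1.1 -0.8] w 9.8
time_s: 30.9
ee_pos: [508.3, -277.5, 22.2]
ee_rot: [179.7, -0.2, 90.1]
force: [0.7, -0.5, 4.3]
gripper_width: 9.7
gripper_force: 50.0
```

```bash
python3 -m jog '{"jaw":[5,5,5,5],"slide":[[0,0,0.05],[0,0,0.05],[0,0,0],[0,0,0]],"spin":[0,0,0,0]}'
python3 -m jog '{"jaw":[5,5,5,5],"slide":[[0,0,0.07],[0,0,0.03],[0,0,0],[0,0,0]],"spin":[0,0,0,0]}'
```

```text
time_s: 31.3
ee_pos: [508.3, -277.5, 22.2]
ee_rot: [179.7, -0.2, 90.1]
force: [-4.1, 1.7, 24.2]
gripper_width: 9.8
gripper_force: 50.0
time_s: 31.7
ee_pos: [508.3, -277.5, 22.1]
ee_rot: [179.6, -0.2, 90.1]
force: [-11.1, 5.2, 42.8]
gripper_width: 10.0
gripper_force: 50.0
```

The dam met the sill: the force rose to 43 N at a constant z of 22.2. I release it and go over the tank towards dam_1.

```bash
python3 -m jog '{"jaw":[5,5,26,26,26,26,26,26,26,26],"slide":[[0,0,-0.15],[0,0,0],[0,0,0],[0,0,0],[0,0,-0.5],[0,0,-1],[0,0,-1],[0,0,-1],[0,0,-1],[0,0,-1]],"spin":[0,0,0,0,0,0,0,0,0,0]}'|head -2
python3 -m jog '{"jaw":[50,50,50,50,50,50,50,50,50,50],"slide":[[0.9,0.4,-0.2],[1,0.4,0],[1,0.4,0],[1,0.4,0],[1,0.4,0],[1,0.4,0],[1,0.4,0],[1,0.4,0],[1,0.4,0],[1,0.3,0]],"spin":[0,0,0,0,0,0,0,0,0,0]}'|head -3
python3 -m jog '{"jaw":[50,50,50,50,50,50],"slide":[[0.9,0,0],[0.8,0,0],[0,0,0],[0,0,0],[0,0,0],[0,0,0]],"spin":[0,0,0,0,0,0]}'|head -3
python3 snap.py w13
python3 -m jog '{"jaw":[50,50,50,50,50,50],"slide":[[0,0.9,0],[0,0.9,0],[0,0,0],[0,0,0],[0,0,0],[0,0,0]],"spin":[0,0,0,0,0,0]}'|head -3
python3 snap.py w14
python3 - <<'E'
from h import *;import pickle
o=[]
for n in("w13","w14"):
    c=pickle.load(open(f"pics/{n}.pkl","rb"));q=proj(c,[647,167,20])[0];u,v=int(q[0])-80,max(0,int(q[1])-140);print(q,u,v)
    g=cv2.imread(f"pics/{n}.png")[v:v+240,u:u+160];o.append(cv2.resize(g,(400,600),interpolation=2))
cv2.imwrite("pics/v6.png",np.hstack(o))
E
```

```text
time_s: 32.7
ee_pos: [506.6, -277.6, 184.9]
time_s: 33.7
ee_pos: [623.7, 20.5, 191.3]
ee_rot: [180.0, -0.3, 90.1]
time_s: 34.3
ee_pos: [623.5, 69.1, 192.7]
ee_rot: [179.9, -0.3, 90.0]
time_s: 34.95
ee_pos: [676.8, 70.1, 193.4]
ee_rot: [179.9, -0.3, 90.1]
[342.87951657 109.6747996 ] 262 0
[283.02184721 110.97465213] 203 0
```

View pics/v6.png

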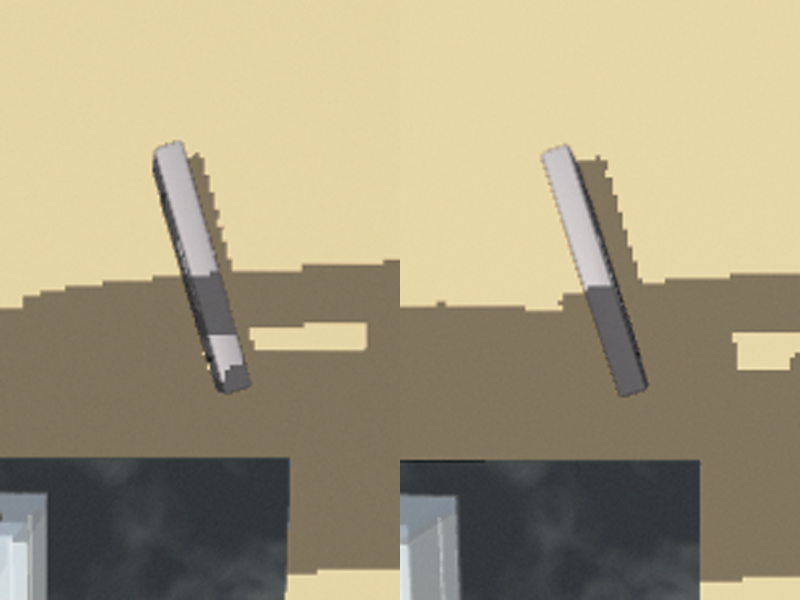

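dam_1 shows grey, its top-face centre line (170,145)–(236,387) in the left half and (556,149)–(633,390) in the right; the tank base is below.

Run:
```python
from h import *;import pickle
c=[pickle.load(open(f"pics/{n}.pkl","rb")) for n in("w13","w14")]
a=[(170,145),(236,387)];b=[(156,149),(233,390)]
A=[(262+x/2.5-.3,y/2.5-.3) for x,y in a];B=[(203+x/2.5-.3,y/2.5-.3) for x,y in b]
print([tri([(c[0],p),(c[1],q)]) for p,q in zip(A,B)])
W=[plane(cc,p,36) for cc,p in zip(c,(A,B))]
for w in W: d=w[0]-w[1];print(np.round(w,1).tolist(),"ctr",w.mean(0).round(1),"len",np.linalg.norm(d).round(1),"ang",np.degrees(np.arctan2(d[1],d[0])).round(1))
m=(W[0]+W[1])/2;d=m[0]-m[1];goto(m.mean(0)[:2],np.degrees(np.arctan2(d[1],d[0])),6);print(env.state()["qpos"].round(1))
```

```text
[(array([634.37207268, 206.44529823,  36.73650938]), np.float64(0.0009965143081217432)), (array([658.56758319, 128.23032213,  30.32651036]), np.float64(0.009466659041306405))]
[[634.4, 206.6, 36.0], [658.0, 128.4, 36.0]] ctr [646.2 167.5  36. ] len 81.7 ang 106.8
[[634.3, 206.6, 36.0], [658.9, 128.4, 36.0]] ctr [646.6 167.5  36. ] len 82.0 ang 107.4
t 35.0 pose [676.9  70.2 193.5] [179.8  -0.3  90.1] w 49.9 units dx 3.25 dy -1.01 dz 6.25 spin -2.13 (dyaw 17.0)
[ 4.8 28.5 76.3  0.3 75.   4.7]
```

```bash
python3 -m jog '{"jaw":[45,45,45,45,45,45,45,45,45,45],"slide":[[0.9,-0.3,0],[0.9,-0.3,0],[0.9,-0.3,0],[0.55,-0.11,0],[0,0,0.5],[0,0,1],[0,0,1],[0,0,1],[0,0,0],[0,0,0]],"spin":[0,0,0,0,-1,-1,-0.13,0,0,0]}'|head -2
python3 -m jog '{"jaw":[45,45],"slide":[[0,0,0.5],[0,0,0]],"spin":[0,0]}'|head -2
python3 -c "
from h import *
goto((646.4,167.5),107.1,6.3)"
```

```text
time_s: 36.0
ee_pos: [647.6, 168.1, 88.9]
time_s: 36.2
ee_pos: [647.7, 168.3, 74.4]
t 36.2 pose [647.7 168.3  74.4] [179.7  -0.2 107.1] w 44.9 units dx -0.01 dy -0.05 dz 2.27 spin 0.00 (dyaw -0.0)
```

```bash
python3 -m jog '{"jaw":[45,45,45,45,45,10,5,5,5,5],"slide":[[0,-0.05,0.6],[0,0,0.6],[0,0,0.6],[0,0,0.45],[0,0,0],[0,0,0],[0,0,0],[0,0,0],[0,0,0],[0,0,0]],"spin":[0,0,0,0,0,0,0,0,0,0]}' 30
python3 st.py
python3 -m jog '{"jaw":[5,5,5,5,5,5,5,5],"slide":[[0,0,-0.5],[0,0,-1],[0,0,-1],[0,0,-1],[0,0,-1],[0,0,-1],[0,0,-0.8],[0,0,0]],"spin":[0,0,0,0.5,0.5,0.5,0.62,0]}' 50|head -2
python3 -m jog '{"jaw":[5,5],"slide":[[0,0,0],[0,0,0]],"spin":[0,0]}'
python3 -c "
from h import *
goto((395.1,-279),90.2,200)"
```

```text
time_s: 37.2
ee_pos: [646.4, 168.3, 6.5]
ee_rot: [179.7, -0.2, 107.1]
force: [-0.4, -0.4, 2.3]
gripper_width: 10.0
gripper_force: 30.0
t 37.2 q [13.49 36.41 91.2   0.31 52.13 -3.83] p [646.4 168.3   6.5] rpy [179.7  -0.2 107.1] tilt world deg [0.2 0.3] F [-0.4 -0.4  2.3] w 10.0
time_s: 38.0
ee_pos: [647.7, 167.8, 200.5]
time_s: 38.2
ee_pos: [644.7, 167.0, 193.6]
ee_rot: [180.0, -0.2, 90.2]
force: [0.9, -0.5, -0.6]
gripper_width: 9.9
gripper_force: 50.0
t 38.2 pose [644.7 167.  193.6] [180.   -0.2  90.2] w 9.9 units dx -14.84 dy -8.38 dz -0.21 spin 0.00 (dyaw -0.0)
```

```bash
python3 -m jog '{"jaw":[5,5,5,5,5,5,5,5,5,5],"slide":[[-0.6,-0.3,0],[-0.95,-0.53,0],[-0.95,-0.53,0],[-0.95,-0.53,0],[-0.95,-0.53,0],[-0.95,-0.53,0],[-0.95,-0.53,0],[-0.95,-0.53,0],[-0.95,-0.53,0],[-0.95,-0.53,0]],"spin":[0,0,0,0,0,0,0,0,0,0]}'|head -2
python3 -m jog '{"jaw":[5,5,5,5,5,5,5,5,5,5],"slide":[[-0.95,-0.53,0],[-0.95,-0.53,0],[-0.95,-0.53,0],[-0.95,-0.53,0],[-0.95,-0.53,0],[-0.6,-0.55,0],[-0.3,-0.2,0],[0,0,0],[0,0,0],[0,0,0]],"spin":[0,0,0,0,0,0,0,0,0,0]}'|head -2
python3 -m jog '{"jaw":[5,5,5],"slide":[[0,0,0],[0,0,0],[0,0,0]],"spin":[0,0,0]}'
python3 -c "
from h import *
goto((395,-278.1),90.2,65)"
```

```text
time_s: 39.2
ee_pos: [492.7, -108.5, 191.7]
time_s: 40.2
ee_pos: [393.5, -276.6, 191.8]
time_s: 40.5
ee_pos: [393.1, -277.1, 192.1]
ee_rot: [179.8, -0.3, 90.2]
force: [0.1, 0.0, -0.4]
gripper_width: 9.5
gripper_force: 50.0
t 40.5 pose [ 393.1 -277.1  192.1] [179.8  -0.3  90.2] w 9.5 units dx -0.03 dy 0.06 dz 4.24 spin 0.00 (dyaw -0.0)
```

```bash
python3 -m jog '{"jaw":[5,5,5,5,5,5,5,5,5],"slide":[[-0.03,0.06,0.5],[0,0,1],[0,0,1],[0,0,1],[0,0,0.7],[0,0,0],[0,0,0],[0,0,0],[0,0,0]],"spin":[0,0,0,0,0,0,0,0,0]}'|head -2
python3 st.py;python3 -c "
from h import *
goto((395,-278.1),90.2,22.4)"
```

```text
time_s: 41.4
ee_pos: [395.9, -278.3, 67.4]
t 41.4 q [-36.7   18.72 113.28   0.44  47.88 -37.17] p [ 395.9 -278.3   67.4] rpy [179.7  -0.2  90.2] tilt world deg [0.3  0.19] F [ 0.1 -0.8  0.1] w 9.7
t 41.4 pose [ 395.9 -278.3   67.4] [179.7  -0.2  90.2] w 9.7 units dx 0.01 dy -0.03 dz 1.50 spin -0.00 (dyaw 0.0)
```

```bash
python3 -m jog '{"jaw":[5,5,5,5,5,5,5,5,5,5],"slide":[[0,-0.03,0.2],[0,0,0.2],[0,0,0.2],[0,0,0.2],[0,0,0.2],[0,0,0.2],[0,0,0.15],[0,0,0.1],[0,0,0],[0,0,0]],"spin":[0,0,0,0,0,0,0,0,0,0]}' 50
python3 -m jog '{"jaw":[5,5,5,5,5],"slide":[[0,0,0.08],[0,0,0.07],[0,0,0],[0,0,0],[0,0,0]],"spin":[0,0,0,0,0]}'
```

```text
time_s: 42.4
ee_pos: [395.2, -278.0, 22.5]
ee_rot: [179.7, -0.2, 90.2]
force: [4.1, -0.7, -0.7]
gripper_width: 9.7
gripper_force: 50.0
time_s: 42.9
ee_pos: [395.2, -278.1, 22.3]
ee_rot: [179.7, -0.2, 90.2]
force: [-4.0, 4.1, 38.6]
gripper_width: 9.5
gripper_force: 50.0
```

```bash
python3 -m jog '{"jaw":[5,5,26,26,26,26,26,26,26,26],"slide":[[0,0,-0.15],[0,0,0],[0,0,0],[0,0,0],[0,0,-0.5],[0,0,-1],[0,0,-1],[0,0,-1],[0,0,-1],[0,0,-1]],"spin":[0,0,0,0,0,0,0,0,0,0]}'|head -2
python3 -m jog '{"jaw":[40,40,40,40,40,40,40,40,40,40],"slide":[[0.6,0.3,-0.2],[0.95,0.43,0],[0.95,0.43,0],[0.95,0.43,0],[0.95,0.43,0],[0.95,0.43,0],[0.95,0.43,0],[0.95,0.43,0],[0.95,0.43,0],[0.95,0.43,0]],"spin":[0,0,0,0,0,0,0,0,0,0]}'|head -2
python3 -m jog '{"jaw":[40,40,40,40,40,40,40,40,40,40],"slide":[[0.95,0.43,0],[0.95,0.43,0],[0.95,0.43,0],[0.95,0.43,0],[0.95,0.43,0],[0.95,0.43,0],[0.95,0.43,0],[0.3,0.1,0],[0,0,0],[0,0,0]],"spin":[0,0,0,0,0,0,0,0,0,0]}'|head -2
python3 -m jog '{"jaw":[40,40,40],"slide":[[0,0,0],[0,0,0],[0,0,0]],"spin":[0,0,0]}'|head -2
python3 snap.py w15
python3 -m jog '{"jaw":[40,40,40,40,40,40],"slide":[[0,0.9,0],[0,0.9,0],[0,0,0],[0,0,0],[0,0,0],[0,0,0]],"spin":[0,0,0,0,0,0]}'|head -3
python3 snap.py w16
python3 - <<'E'
from h import *;import pickle
o=[]
for n in("w15","w16"):
    c=pickle.load(open(f"pics/{n}.pkl","rb"));q=proj(c,[638,300,20])[0];u,v=int(q[0])-80,max(0,int(q[1])-120);print(q,u,v)
    g=cv2.imread(f"pics/{n}.png")[v:v+240,u:u+160];o.append(cv2.resize(g,(400,600),interpolation=2))
cv2.imwrite("pics/v7.png",np.hstack(o))
E
```

```text
time_s: 43.9
ee_pos: [392.5, -277.7, 187.5]
time_s: 44.9
ee_pos: [517.1, -2.5, 193.8]
time_s: 45.9
ee_pos: [609.8, 204.1, 195.7]
time_s: 46.2
ee_pos: [610.6, 204.4, 196.9]
time_s: 46.85
ee_pos: [663.9, 205.5, 197.1]
ee_rot: [179.9, -0.3, 90.2]
[346.89680955 112.93869582] 266 0
[287.85432151 114.0030089 ] 207 0
```

View pics/v7.png

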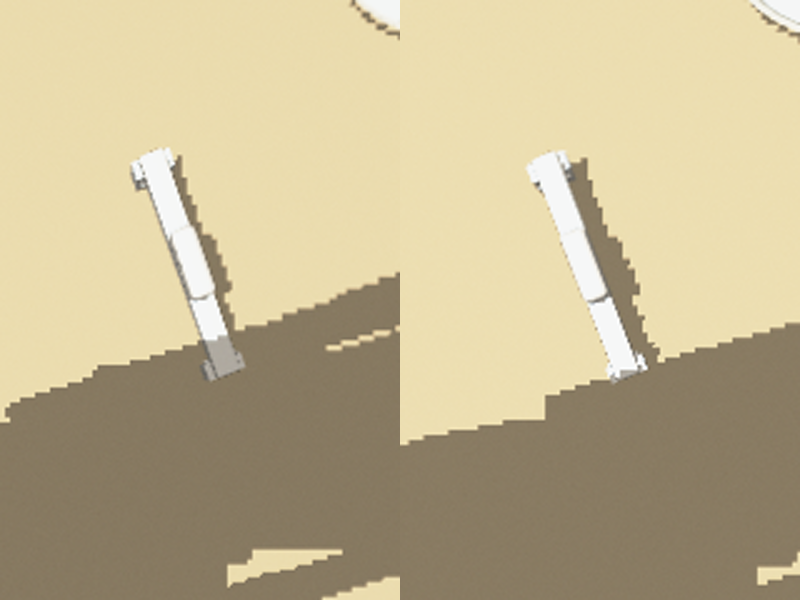

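The thin comb shows with its short tab: left half tab (183,232)–(201,294), back ends (157,153) and (226,373). Right half tab (573,234)–(597,297), back ends (549,156) and (628,375).

Run:
```python
from h import *;import pickle
c=[pickle.load(open(f"pics/{n}.pkl","rb")) for n in("w15","w16")]
a=[(183,232),(201,294),(157,153),(226,373)];b=[(173,234),(197,297),(149,156),(228,375)]
A=[(266+x/2.5-.3,y/2.5-.3) for x,y in a];B=[(207+x/2.5-.3,y/2.5-.3) for x,y in b]
for p,q in zip(A,B): x,r=tri([(c[0],p),(c[1],q)]);print(x.round(1),r.round(2))
for z,s in((40,slice(0,2)),(28,slice(2,4))):
  for cc,p in zip(c,(A,B)):
    w=plane(cc,p[s],z);d=w[0]-w[1];print(z,"ctr",w.mean(0).round(1),"len",np.linalg.norm(d).round(1),"ang",np.degrees(np.arctan2(d[1],d[0])).round(1))
```

```text
[629.4 315.2  38.2] 0.15
[636.6 295.5  29.7] 0.05
[620.8 341.9  28.6] 0.01
[646.9 268.5  22. ] 0.1
40 ctr [632.5 304.8  40. ] len 21.0 ang 107.8
40 ctr [633.5 305.   40. ] len 21.8 ang 110.9
28 ctr [633.5 305.2  28. ] len 77.9 ang 109.1
28 ctr [633.9 305.4  28. ] len 78.0 ang 109.8
```

```bash
python3 -m jog '{"jaw":[40,40,40,40,40,40,40,40,40,40],"slide":[[0.9,-0.3,0],[0.9,-0.3,0],[0.9,-0.3,0],[0.6,-0.1,0],[0,0,0.5],[0,0,1],[0,0,1],[0,0,1],[0,0,0.4],[0,0,0]],"spin":[0,0,0,0,-1,-1,-0.41,0,0,0]}'|head -2
python3 -m jog '{"jaw":[40,40],"slide":[[0,0,0],[0,0,0]],"spin":[0,0]}'|head -2
python3 -c "
from h import *
goto((633.3,305.1),109.5,12)"
```

```text
time_s: 47.9
ee_pos: [633.8, 304.4, 78.3]
time_s: 48.1
ee_pos: [636.0, 305.4, 82.4]
t 48.1 pose [636.  305.4  82.4] [179.5  -0.2 109.4] w 40.1 units dx 0.02 dy -0.09 dz 2.35 spin -0.01 (dyaw 0.1)
```

```bash
python3 -m jog '{"jaw":[40,40,40,40,40,40,10,5,5,5],"slide":[[0,-0.09,0.6],[0,0,0.6],[0,0,0.6],[0,0,0.45],[0,0,0.1],[0,0,0],[0,0,0],[0,0,0],[0,0,0],[0,0,0]],"spin":[0,0,0,0,0,0,0,0,0,0]}' 30
python3 -m jog '{"jaw":[5],"slide":[[0,0,0]],"spin":[0]}'; python3 st.py
```

```text
time_s: 49.1
ee_pos: [632.7, 304.5, 10.2]
ee_rot: [179.7, -0.2, 109.4]
force: [0.5, 0.5, 0.2]
gripper_width: 10.9
gripper_force: 0.1
time_s: 49.2
ee_pos: [632.6, 304.5, 10.1]
ee_rot: [179.7, -0.2, 109.5]
force: [-0.6, -0.4, 1.3]
gripper_width: 8.5
gripper_force: 30.0
t 49.2 q [24.67 38.73 85.65  0.23 55.32  5.08] p [632.6 304.5  10.1] rpy [179.7  -0.2 109.5] tilt world deg [0.2 0.3] F [-0.6 -0.4  1.3] w 8.5
```

```bash
python3 -m jog '{"jaw":[5,5,5,5,5,5,5,5,5,5],"slide":[[0,0,-0.5],[0,0,-1],[0,0,-1],[0,0,-1],[0,0,-1],[0,0,-1],[0,0,-0.8],[0,0,0],[0,0,0],[0,0,0]],"spin":[0,0,0,0,0.6,0.6,0.6,0.6,0,0]}'|head -2
python3 -c "
from h import *
goto((430.6,-278.2),90.1,195)"
```

```text
time_s: 50.2
ee_pos: [631.5, 303.2, 198.7]
t 50.2 pose [631.5 303.2 198.7] [179.9  -0.3  90.3] w 9.0 units dx -19.34 dy -6.81 dz 0.12 spin 0.03 (dyaw -0.2)
```

```bash
python3 -m jog '{"jaw":[5,5,5,5,5,5,5,5,5,5],"slide":[[-0.6,-0.2,0],[-0.98,-0.35,0],[-0.98,-0.35,0],[-0.98,-0.35,0],[-0.98,-0.35,0],[-0.98,-0.35,0],[-0.98,-0.35,0],[-0.98,-0.35,0],[-0.98,-0.35,0],[-0.98,-0.35,0]],"spin":[0.03,0,0,0,0,0,0,0,0,0]}'|head -2
python3 -m jog '{"jaw":[5,5,5,5,5,5,5,5,5,5],"slide":[[-0.98,-0.35,0],[-0.98,-0.35,0],[-0.98,-0.35,0],[-0.98,-0.35,0],[-0.98,-0.35,0],[-0.98,-0.35,0],[-0.98,-0.35,0],[-0.98,-0.35,0],[-0.98,-0.35,0],[-0.98,-0.31,0]],"spin":[0,0,0,0,0,0,0,0,0,0]}'|head -2
python3 -m jog '{"jaw":[5,5,5,5],"slide":[[-0.14,0,0],[0,0,0],[0,0,0],[0,0,0]],"spin":[0,0,0,0]}'|head -2
python3 -c "
from h import *
goto((430.6,-278.2),90.1,195)"
```

```text
time_s: 51.2
ee_pos: [530.4, 19.7, 196.4]
time_s: 52.2
ee_pos: [426.6, -274.0, 194.7]
time_s: 52.6
ee_pos: [428.0, -276.3, 195.0]
t 52.6 pose [ 428.  -276.3  195. ] [179.9  -0.3  90.1] w 8.7 units dx -0.06 dy 0.09 dz 0.00 spin 0.00 (dyaw -0.0)
```

```bash
python3 -m jog '{"jaw":[5,5,5,5,5,5,5,5,5,5],"slide":[[-0.06,0.09,0.4],[0,0,1],[0,0,1],[0,0,1],[0,0,0.7],[0,0,0],[0,0,0],[0,0,0],[0,0,0],[0,0,0]],"spin":[0,0,0,0,0,0,0,0,0,0]}'|head -2
python3 st.py;python3 -c "
from h import *
goto((430.6,-278.4),90.1,25.1)"
```

```text
time_s: 53.6
ee_pos: [431.3, -278.9, 73.1]
t 53.6 q [-34.39  20.58 109.08   0.43  50.25 -34.68] p [ 431.3 -278.9   73.1] rpy [179.7  -0.2  90. ] tilt world deg [0.26 0.22] F [-0.5  0.6 -0. ] w 8.7
t 53.6 pose [ 431.3 -278.9   73.1] [179.7  -0.2  90. ] w 8.7 units dx 0.02 dy -0.02 dz 1.60 spin -0.01 (dyaw 0.1)
```

```bash
python3 -m jog '{"jaw":[5,5,5,5,5,5,5,5,5,5],"slide":[[0.02,-0.03,0.3],[0,0,0.3],[0,0,0.2],[0,0,0.2],[0,0,0.2],[0,0,0.15],[0,0,0.1],[0,0,0.08],[0,0,0.05],[0,0,0]],"spin":[0,0,0,0,0,0,0,0,0,0]}'
python3 -m jog '{"jaw":[5,5],"slide":[[0,0,0],[0,0,0]],"spin":[0,0]}'
```

```text
time_s: 54.6
ee_pos: [430.2, -277.9, 25.0]
ee_rot: [179.8, -0.3, 90.0]
force: [-0.6, -0.1, 1.2]
gripper_width: 9.0
gripper_force: 30.0
time_s: 54.8
ee_pos: [430.2, -277.9, 25.0]
ee_rot: [179.8, -0.3, 90.0]
force: [-0.3, 0.9, 2.0]
gripper_width: 8.9
gripper_force: 30.0
```

```bash
python3 -m jog '{"jaw":[5,5,5],"slide":[[0,0,0.05],[0,0,0],[0,0,0]],"spin":[0,0,0]}'
python3 -m jog '{"jaw":[20,20,20,20,20,20,20,20,20],"slide":[[0,0,-0.05],[0,0,0],[0,0,0],[0,0,-0.4],[0,0,-1],[0,0,-1],[0,0,-1],[0,0,-1],[0,0,-1]],"spin":[0,0,0,0,0,0,0,0,0]}'|head -2
python3 -m jog '{"jaw":[40,40,40,40,40,40,40,40,40,40],"slide":[[-0.5,0.9,0],[-0.6,0.95,0],[-0.6,0.95,0],[-0.6,0.95,0],[-0.6,0.95,0],[-0.2,0.9,0],[0,0,0],[0,0,0],[0,0,0],[0,0,0]],"spin":[0,0,0,0,0,0,0,0,0,0]}'|head -2
python3 snap.py w17
python3 -m jog '{"jaw":[40,40,40,40,40,40],"slide":[[0,0.9,0],[0,0.9,0],[0,0,0],[0,0,0],[0,0,0],[0,0,0]],"spin":[0,0,0,0,0,0]}'|head -3
python3 snap.py w18
python3 - <<'E'
from h import *;import pickle
o=[]
for n in("w17","w18"):
    c=pickle.load(open(f"pics/{n}.pkl","rb"));q=proj(c,[622.6,-295.6,40])[0];u,v=int(q[0])-80,max(0,int(q[1])-100);print(q,u,v)
    g=cv2.imread(f"pics/{n}.png")[v:v+240,u:u+160];o.append(cv2.resize(g,(400,600),interpolation=2))
cv2.imwrite("pics/v8.png",np.hstack(o))
E
```

```text
time_s: 55.1
ee_pos: [430.2, -277.9, 24.9]
ee_rot: [179.8, -0.3, 90.0]
force: [-3.1, 2.6, 14.2]
gripper_width: 8.8
gripper_force: 30.0
time_s: 56.0
ee_pos: [429.5, -278.5, 188.7]
time_s: 57.0
ee_pos: [596.7, -371.3, 187.4]
time_s: 57.65
ee_pos: [650.7, -371.7, 187.4]
ee_rot: [179.8, -0.3, 90.0]
[347.36109974 134.8478384 ] 267 34
[282.6655665  134.35761149] 202 34
```

View pics/v8.png

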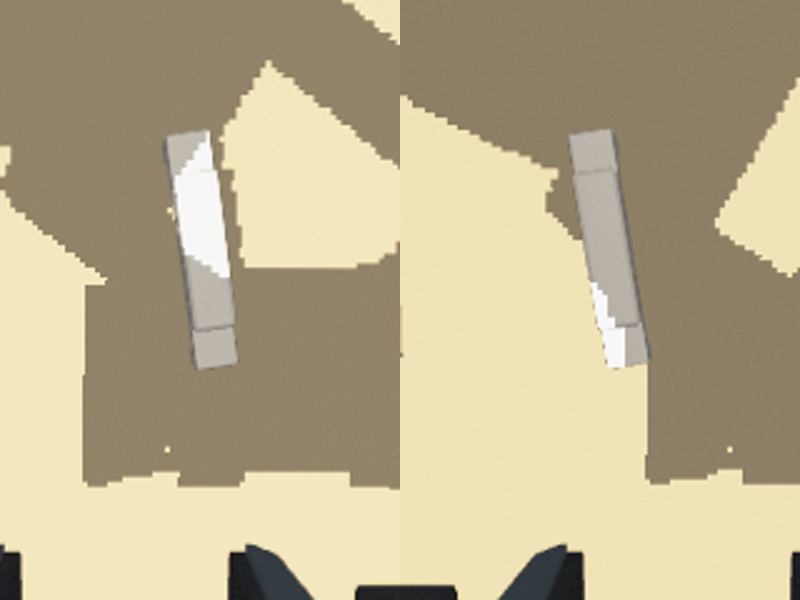

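The thick comb shows with its long tab: left half (195,173)–(214,327), back ends (189,133) and (215,367). Right half tab (595,171)–(622,326), back ends (593,132) and (628,365).

```bash
python3 - <<'E'
from h import *;import pickle
c=[pickle.load(open(f"pics/{n}.pkl","rb")) for n in("w17","w18")]
a=[(195,173),(214,327),(189,133),(215,367)];b=[(195.5,171),(222,326),(193,132),(228,365)]
A=[(267+x/2.5-.3,34+y/2.5-.3) for x,y in a];B=[(202+x/2.5-.3,34+y/2.5-.3) for x,y in b]
for p,q in zip(A,B): x,r=tri([(c[0],p),(c[1],q)]);print(x.round(1),r.round(2))
for z,s in((40,slice(0,2)),(28,slice(2,4))):
  for cc,p in zip(c,(A,B)):
    w=plane(cc,p[s],z);d=w[0]-w[1];print(z,"ctr",w.mean(0).round(1),"len",np.linalg.norm(d).round(1),"ang",np.degrees(np.arctan2(d[1],d[0])).round(1))
E
python3 -c "
from h import *
goto((622.6,-295.6),98.3,70)"
```

```text
[ 620.4 -269.5   34.6] 0.12
[ 628.1 -320.5   31. ] 0.03
[ 618.9 -255.6   24.5] 0.04
[ 629.6 -334.9   23.4] 0.16
40 ctr [ 623.6 -295.1   40. ] len 50.3 ang 98.3
40 ctr [ 624.8 -295.    40. ] len 50.7 ang 98.9
28 ctr [ 623.9 -295.4   28. ] len 79.3 ang 97.6
28 ctr [ 624.5 -295.2   28. ] len 78.9 ang 97.8
t 57.7 pose [ 650.8 -371.7  187.4] [179.8  -0.3  90. ] w 40.1 units dx 2.54 dy -0.94 dz 3.91 spin -1.04 (dyaw 8.3)
```

```bash
python3 -m jog '{"jaw":[45,45,45,45,45,45,45,45,45,45],"slide":[[0.9,-0.3,0],[0.9,-0.3,0],[0.75,-0.29,0],[0,0,0.5],[0,0,1],[0,0,1],[0,0,1],[0,0,0.3],[0,0,0],[0,0,0]],"spin":[0,0,0,-0.5,-0.51,0,0,0,0,0]}'|head -2
python3 -m jog '{"jaw":[45,45],"slide":[[0,0,0],[0,0,0]],"spin":[0,0]}'|head -2
python3 -c "
from h import *
goto((624,-295.2),98.1,10)"
```

```text
time_s: 58.7
ee_pos: [626.0, -295.1, 74.8]
time_s: 58.9
ee_pos: [626.0, -294.9, 75.0]
t 58.9 pose [ 626.  -294.9   75. ] [179.7  -0.2  98.1] w 45.0 units dx -0.00 dy -0.07 dz 2.17 spin -0.00 (dyaw 0.0)
```

```bash
python3 -m jog '{"jaw":[45,45,45,45,45,45,15,10,10,10],"slide":[[0,-0.07,0.6],[0,0,0.6],[0,0,0.6],[0,0,0.3],[0,0,0.05],[0,0,0],[0,0,0],[0,0,0],[0,0,0],[0,0,0]],"spin":[0,0,0,0,0,0,0,0,0,0]}' 30
python3 -m jog '{"jaw":[10],"slide":[[0,0,0]],"spin":[0]}'; python3 st.py
python3 -m jog '{"jaw":[10,10,10,10,10,10,10,10],"slide":[[0,0,-0.5],[0,0,-1],[0,0,-1],[0,0,-1],[0,0,0],[0,0,0],[0,0,0],[0,0,0]],"spin":[0,0,0,0.5,0.5,0,0,0]}'|head -2
python3 -c "
from h import *
goto((470.6,-278.1),90.1,115)"
```

```text
time_s: 59.9
ee_pos: [623.5, -294.5, 9.2]
ee_rot: [179.8, -0.2, 98.1]
force: [0.6, 0.6, 0.8]
gripper_width: 16.0
gripper_force: 0.2
time_s: 60.0
ee_pos: [623.5, -294.5, 9.1]
ee_rot: [179.8, -0.2, 98.1]
force: [1.0, 1.4, 0.7]
gripper_width: 14.9
gripper_force: 30.0
t 60.0 q [-26.4   37.95  87.48   0.41  54.53 -34.73] p [ 623.5 -294.5    9.1] rpy [179.8  -0.2  98.1] tilt world deg [0.19 0.27] F [1.  1.4 0.7] w 14.9
time_s: 60.8
ee_pos: [622.5, -294.7, 113.0]
t 60.8 pose [ 622.5 -294.7  113. ] [179.9  -0.3  90.1] w 14.9 units dx 0.57 dy -5.06 dz -0.07 spin 0.01 (dyaw -0.0)
```

```bash
python3 -m jog '{"jaw":[10,10,10,10,10,10,10,10,10,10],"slide":[[0.1,-0.7,0],[0.1,-0.95,0],[0.1,-0.95,0],[0.1,-0.95,0],[0.1,-0.95,0],[0.07,-0.5,0],[0,0,0.6],[0,0,0.6],[0,0,0],[0,0,0]],"spin":[0,0,0,0,0,0,0,0,0,0]}'|head -2
python3 -m jog '{"jaw":[10,10],"slide":[[0,0,0],[0,0,0]],"spin":[0,0]}'|head -2
python3 -c "
from h import *
goto((470.4,-277.6),90.1,24.1)"
```

```text
time_s: 61.8
ee_pos: [473.0, -277.8, 77.1]
time_s: 62.0
ee_pos: [473.7, -278.2, 78.1]
t 62.0 pose [ 473.7 -278.2   78.1] [179.8  -0.2  90.1] w 15.0 units dx 0.02 dy -0.11 dz 1.80 spin 0.00 (dyaw -0.0)
```

```bash
python3 -m jog '{"jaw":[10,10,10,10,10,10,10,10,10,10],"slide":[[0.02,-0.09,0.4],[0,0,0.3],[0,0,0.3],[0,0,0.2],[0,0,0.2],[0,0,0.15],[0,0,0.1],[0,0,0.08],[0,0,0.05],[0,0,0]],"spin":[0,0,0,0,0,0,0,0,0,0]}'
python3 -m jog '{"jaw":[10,10,10],"slide":[[0,0,0.05],[0,0,0],[0,0,0]],"spin":[0,0,0]}'
```

```text
time_s: 63.0
ee_pos: [470.7, -277.2, 24.2]
ee_rot: [179.8, -0.3, 90.1]
force: [-0.4, 0.3, -0.6]
gripper_width: 14.9
gripper_force: 30.0
time_s: 63.3
ee_pos: [470.8, -277.2, 24.0]
ee_rot: [179.8, -0.2, 90.1]
force: [-2.1, 1.3, 10.3]
gripper_width: 14.8
gripper_force: 30.0
```

Seated with contact. I release, lift, back off and take a last look.

```bash
python3 -m jog '{"jaw":[24,24,24,24,24,24,24,24,24,24],"slide":[[0,0,-0.04],[0,0,0],[0,0,0],[0,0,-0.3],[0,0,-0.7],[0,0,-1],[0,0,-1],[0,0,-1],[0,0,-1],[0,0,-0.5]],"spin":[0,0,0,0,0,0,0,0,0,0]}'|head -2
python3 -m jog '{"jaw":[24,24,24,24,24,24,24],"slide":[[-0.8,-0.2,0],[-0.9,-0.2,0],[-0.9,-0.2,0],[-0.6,0,0],[0,0,0],[0,0,0],[0,0,0]],"spin":[0,0,0,0,0,0,0]}'|head -2
python3 snap.py w19
python3 - <<'E'
from h import *;import pickle
c=pickle.load(open("pics/w19.pkl","rb"));q=proj(c,[451,-279,35])[0];u,v=int(q[0])-110,max(0,int(q[1])-80);print(q,u,v)
g=cv2.imread("pics/w19.png")[v:v+165,u:u+220];cv2.imwrite("pics/v9.png",cv2.resize(g,(800,600),interpolation=2))
E
```

```text
time_s: 64.3
ee_pos: [471.1, -278.5, 192.1]
time_s: 65.0
ee_pos: [452.4, -372.9, 188.1]
[314.96686779 112.74516493] 204 32
```

View pics/v9.png

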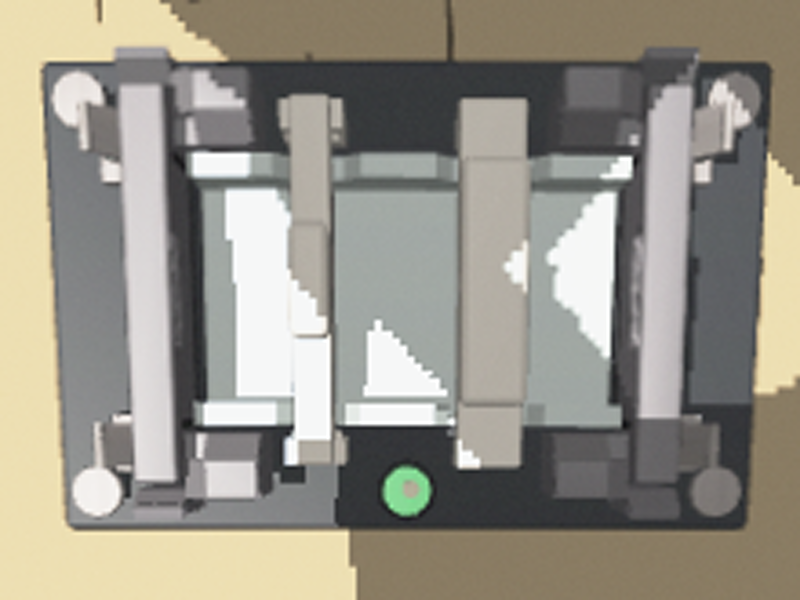

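The last picture shows both dams home (columns 148 and 665), the thin comb square in the narrow notches (column 312) and the thick comb in the wide ones (column 493). The gripper is clear of them all.

```bash
python3 -c "
from workcell import env
print(env.job_done())"
```

```text
the job is handed in; nothing more can be done
None
```

I handed the job in at about 65 s of robot time: the tray lies flat in the stand, both dams went in before the combs and are home on the sill, and the thin and thick combs are fully down in the narrow and wide notches. The gripper is clear, the bystanders were left alone, and no verdict came back.

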